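# Draw the dust-box flap shut with the hook pole

## Robot

A 6-joint arm with a two-finger parallel gripper is mounted at the origin on the work surface. World frame = base frame: x ahead of the robot, y to its left, z up, the work surface at z = 0. Lengths are in m, angles in rad, forces in N, time in s.
With the tool pointing down it reaches from about 0.4 to 0.825 m from the base axis. Payload 7 kg.
Tool frame: the origin (TCP) lies midway between the tips of the shut fingers; the grasp point (between the pads) lies 19 mm behind it; z points along the fingers, y is the line along which they close (so a half turn about z gives the same grasp; the last joint's range is limited). The gripper opens to 88 mm and grips with 3 to 60 N. Pads are 19 mm wide; open, the fingers measure 130 mm over their backs; the gripper's body (78 mm by 193 mm) begins 47 mm behind the grasp point.
Start: joints at [-1.013, 0.359, 0.012, 0, -1.224, -0.288], TCP at [0.18, -0.651, 0.227] pointing down, gripper open.
Joint ranges: [-3.07, 3.07], [-1.43, 2.12], [-1.02, 1.25], [-3.03, 1.67], [-3.05, -0], [-3.03, 3.03]. Speed limits (rad/s): [2.39, 2.39, 3.01, 3.14, 3.14, 3.14].

## Interface

Orientations are given as [roll, pitch, yaw] about the fixed x, y, z axes, in that order (R = Rz(yaw) Ry(pitch) Rx(roll)).
In Python, from plant import manip gives the robot as it stands.
- The arm moves only by the shell command python3 -m jog 'ROWS' [OPENING]. ROWS is JSON, a list of rows, each an object with "linear": the shift along the tool's x, y, z in units of 0.4 m (1.0 is 0.4 m), a list of three; "angular": the turn, a rotation vector about the tool's x, y, z in units of 90 degrees (1.0 is 90 degrees), a list of three. A call has 1 to 10 rows; each row shifts and turns the commanded pose from where the row before left it, along the tool's axes as they then stand; what a row does not reach is not made up. A row lasts 1/10 s, in which the tool goes at most 50 mm and 8.59 degrees, less where a joint would pass 70% of its speed; a pose out of reach is approached as far as the arm can. A call with a number of a shift or a turn outside -1 to 1 is refused whole. A call with a gripper value outside its range is refused whole. OPENING is the opening, from 0 (shut) to 1 (fully open), set as the call begins (- or left out, the last holds). The fingers move at their own pace and stop on an object; the grip force is fixed at half the most. Time passes only in rows, so rows that do not move let the fingers close. It gives the time, the measured TCP pose, the force, the opening and the grip force at its end, in the units of the state.
- manip.state(): the state, without advancing time (a new reading comes with each control period).
- manip.snapshot(name): name is "side" or "top" or "wrist"; returns a dict with "pixels" (384x512x3 uint8, red, green, blue), "fx", "fy", "cx", "cy" (pixels), "view" (4x4, takes a point from world to camera coordinates). Camera axes: x right, y down, z forward; pixel columns grow to the right and rows downward; lengths in m; the calibration is good to about 2 mm. A picture is of the moment at which its call begins. There is no depth.
- manip.close_job(): hands the job in; it is judged then, once.
The state is a dict: "t": time; "joint_positions": joint angles; "joint_vel": joint speeds; "effort": joint torques, N m; "eef_pos": TCP position; "tcp_rot": TCP orientation; "contact_force": force on the tool from outside, world axes, zero at the start; "moment": the same for the moment, N m; "opening": finger opening in m; "grip_force": force on a finger pad.
Only numpy, scipy, OpenCV 4.12 (cv2) and the standard library are available. Lean on these libraries where they do the work, as an engineer would, in place of code of your own. Each camera call takes 0.05 s, during which the arm holds its last target. There are 200 camera calls.

## Task

The flap on top of the plywood dust box has been left standing open. Take the hook pole from its sloping rest, put the pole's side finger through the ring eye on the flap's edge and, with the finger in the eye, draw the flap fully shut without slamming it; then lay the pole back in both saddles of its rest, as it lay. Keep the gripper and arm off the dust box and its flap, and leave the other things on the bench where they are.

Things in the scene. Friction and masses are not known exactly. Their poses are not given: they have to be found in the camera images.
- hood: open-topped plywood dust box, 150 (x) x 220 (y) x 120 mm high, walls 12 mm, fixed to the bench, turned differently each time; a hose stub on its back. Origin: centre of its underside; its x axis points horizontally from its front (robot side) to its back, z up. The flap is hinged along the back of its top.
- hinge (a point): point on the flap's hinge line, midway along it: 65 mm behind the box's middle, 125 mm above the bench. Axes as hood; the hinge line runs along y.
- flap (a joint): angle of the flap about its hinge, rad: 0 = shut (level on the box), about 1.57 = upright, 1.9 = stop; starts at 1.3 to 1.65. Stiff hinge: the flap stays wherever it is left and takes 0.3 to 1.5 N at the eye to move. Plywood panel 155 mm from hinge to free edge, 200 mm wide, 8 mm thick, 0.13 kg.
- eye (a point): centre of the steel ring eye standing out in line from the middle of the flap's free edge, 183 mm from the hinge. Ring of 8 mm wire, hole 40 mm. The hole's axis is parallel to the hinge (y here) at every flap angle: the finger goes in sideways, from either side. x points from eye to hinge. At angle a the eye is 183*cos(a) mm in front of the hinge (-x of hood) and 183*sin(a) mm above it.
- pole: hook pole, 0.12 to 0.21 kg. Square wooden handle 22 x 22 x 150 mm; from one end a 10 mm steel shaft goes on, bent square at 160 mm from the handle's middle into a side finger. Origin: middle of the handle, on its axis; grip it there. x runs along the handle towards the hook; the finger points to -y; z is square to both and, in the rest, points away from the board.
- hook (a point): middle of the pole's side finger, at (160, -26, 0) mm in the pole's frame, same axes. The finger is 10 mm thick, runs from the shaft's axis (y = 0) to a 15 mm ball whose end is at y = -55 mm.
- rest: fixed pole rest: a plywood board 150 mm wide, 160 mm up the slope, at 35 deg from level, rising towards its +x, away from the robot; its middle 90 mm above the bench, origin on the bench below that. The pole lies level across it along y, hook beyond the +y end, finger pointing up the slope. Gap between handle and board 15 mm: the gripper must come in square to the board, tilted about 35 deg.
- rest_seat (a point): where the pole's origin lies when home: 26 mm off the board's middle, square to it. Axes as rest. Handle lies against the lower walls of two slotted saddles 20 mm wide, centred 55 mm either side. Slots open square to the board, 31 mm wide; floors 15 mm above the board, lower walls 21 mm and upper walls 12 mm above the floors.
- glue: bystander: white glue bottle, 60 mm across, 170 mm tall, upright. Origin: centre of its base.
- jar: bystander: glass jar with a steel lid, 72 mm across, 90 mm tall. Origin: centre of its base.
- offcut: bystander: wood offcut 120 x 70 x 30 mm lying flat. Origin: centre of its underside.
- brush: bystander: bench brush 200 mm long, lying along its x axis. Origin: under its middle.
- square: bystander: try square, dark wooden stock 100 mm along its y and steel blade 140 mm along its x, 18 mm thick, lying flat. Origin: under the stock's middle.
- clamp: bystander: pipe-clamp head, copper-coloured block 50 x 60 x 30 mm with a 24 mm dark pipe reaching 140 mm towards its -x. Origin: under the block's middle.
There are look-alikes about, which are no part of the job. Leave any blue look-alike of the rest alone.

How it is judged:
On the way, in this order (a step that is already met when the one before it is completed fails the run):
1. the pole's finger is through the ring eye (x of hook in the frame of eye between -0.019 and 0.019 m and y of hook in the frame of eye between -0.021 and 0.021 m and z of hook in the frame of eye between -0.019 and 0.019 m), for 0.1 s.
2. the flap is drawn almost shut (under 0.35 rad) with the finger still in the eye (all of step 1 and value of joint flap below 0.35 rad), for 0.1 s.
At the end, for the whole second after the job is handed in: The flap is shut (within 0.06 rad, about 10 mm at its edge); the pole lies at rest in both saddles, its handle's middle within 22 mm of its seat and in line with the slots within 0.15 rad (value of joint flap below 0.06 rad and distance between pole and rest_seat below 0.022 m and angle between the x axis of pole and the y axis of rest, either way round below 0.15 rad and linear speed of pole below 0.02 m/s); the robot touches nothing.
It fails at once if the gripper or arm pushes on the dust box or its flap (over 2 N) (contact force between any of the fingers, the arm and hood above 2 N).
It fails at once if the flap is slammed (closing faster than 2.5 rad/s) (velocity of joint flap below -2.5 rad/s).
It fails at once if another thing on the bench is disturbed (moved over 30 mm) (distance of any of glue, jar, offcut, brush, square, clamp from where it was at the start of the episode above 0.03 m).
It also fails if it takes over 67 s, if anything falls off the work surface, if the arm or the gripper's body presses on something with over 40 N, if the wrist force passes 120 N, or if a joint passes its speed limit or range.

## Working session

There is one attempt and no reset: what is moved stays moved. The work goes in short steps, Python scripts to look and compute and a shell command to move; the robot and the scene stay as the last step left them, time stands still between calls to the robot, and variables do not carry over. Pictures are saved under pics/ and viewed, at most 10 in all, crops included, and the job is handed in when it is done.

```bash
ls; mkdir -p pics
cat > h.py <<'E'
import numpy as np, cv2
from plant import manip
from scipy.spatial.transform import Rotation as R
def snap(n,f=None):
    s=manip.snapshot(n)
    if f: cv2.imwrite('pics/'+f,cv2.cvtColor(s['pixels'],cv2.COLOR_RGB2BGR))
    return s
def ray(s,u,v):
    V=np.array(s['view']);d=V[:3,:3].T@np.array([(u-s['cx'])/s['fx'],(v-s['cy'])/s['fy'],1.])
    return -V[:3,:3].T@V[:3,3],d/np.linalg.norm(d)
def onz(s,u,v,z):
    o,d=ray(s,u,v);return o+d*(z-o[2])/d[2]
def tri(*L):
    A=0;b=0
    for s,u,v in L:
        o,d=ray(s,u,v);P=np.eye(3)-np.outer(d,d);A=A+P;b=b+P@o
    return np.linalg.solve(A,b)
def proj(s,p):
    V=np.array(s['view']);c=V[:3,:3]@np.array(p)+V[:3,3]
    return np.array([s['fx']*c[0]/c[2]+s['cx'],s['fy']*c[1]/c[2]+s['cy']])
E
python3 - <<'E'
from h import *
import pickle
S={}
for n in('top','side','wrist'):
    s=snap(n,n+'0.png');S[n]=s;print(n,s['fx'],np.round(s['view'],3).tolist())
pickle.dump(S,open('s0.pkl','wb'))
a=np.hstack([cv2.imread('pics/%s0.png'%n) for n in('top','side')])
print(manip.state())
E
```

```text
pics
top 413.4275029337827 [[-0.018, -1.0, -0.004, -0.012], [-0.992, 0.018, -0.124, 0.456], [0.124, 0.002, -0.992, 1.418], [0.0, 0.0, 0.0, 1.0]]
side 401.3710821961376 [[-0.794, -0.607, -0.022, 0.349], [-0.371, 0.513, -0.774, 0.272], [0.481, -0.606, -0.633, 1.001], [0.0, 0.0, 0.0, 1.0]]
wrist 304.93987930623695 [[-0.266, 0.964, 0.001, 0.674], [0.931, 0.257, 0.261, -0.034], [0.251, 0.07, -0.965, 0.388], [0.0, 0.0, 0.0, 1.0]]
{'t': 0.15, 'joint_positions': array([-1.01291259e+00,  3.59191378e-01,  1.12752706e-02, -2.59950895e-04,
       -1.22408077e+00, -2.88096652e-01]), 'joint_vel': array([-4.63087794e-04, -2.07415674e-03,  2.68838147e-03,  1.85650020e-03,
        1.60616069e-03, -9.58043908e-05]), 'effort': array([-2.01100411e-03, -5.83277607e+01,  2.93289042e+01,  7.00120747e+00,
        8.77325510e-03, -1.11169779e-04]), 'eef_pos': array([ 0.17978388, -0.65024054,  0.22585957]), 'tcp_rot': array([ 3.14037214e+00, -1.06807405e-04, -2.87189399e+00]), 'contact_force': array([ 0.85581475, -0.10664781,  0.64266333]), 'moment': array([-0.00837574,  0.02331443,  0.01449672]), 'grip_force': 0.0, 'opening': 0.08771450617421928}
```

View pics/top0.png

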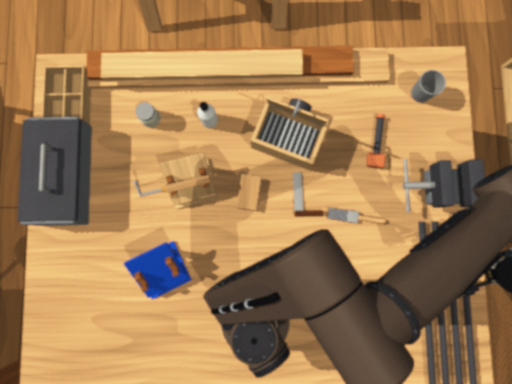

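View pics/side0.png

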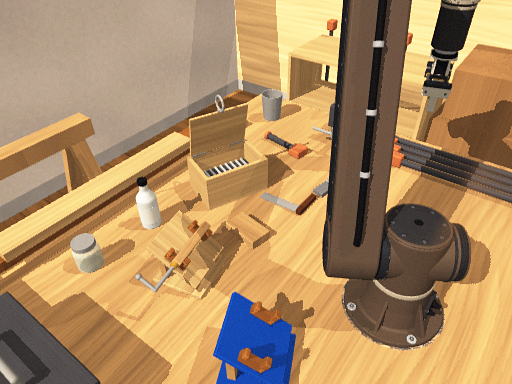

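The top view shows the rest with the pole at about (180,178), its hook at (138,190). The box and flap are at (290,130), with the flap seen edge-on, and the blue decoy is at (160,270). I'll zoom in on these.

Run:
```python
import cv2
a=cv2.imread('pics/top0.png')[85:220,125:345];cv2.imwrite('pics/topc.png',cv2.resize(a,None,fx=3.6,fy=3.6,interpolation=cv2.INTER_CUBIC))
a=cv2.imread('pics/side0.png')[85:305,125:280];cv2.imwrite('pics/sidec.png',cv2.resize(a,None,fx=2.7,fy=2.7,interpolation=cv2.INTER_CUBIC))
```

```text
(no output)
```

View pics/topc.png

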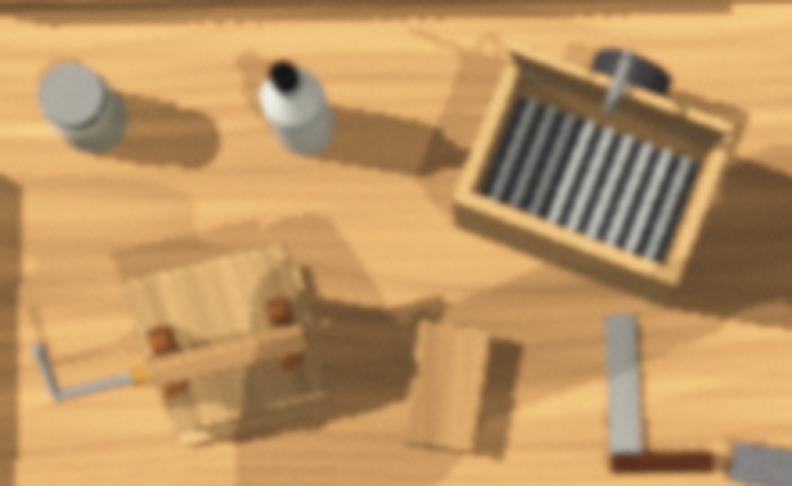

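View pics/sidec.png

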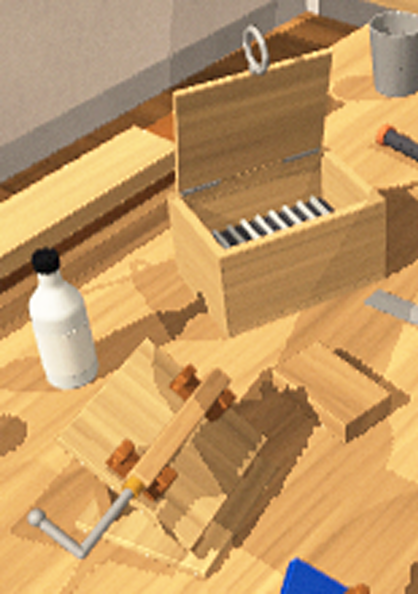

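The crops show these points:

| Feature | Top crop | Side crop |
|---|---|---|
| Pole bend | (57,397) | (84,553) |
| Ball | (38,350) | (36,517) |
| Collar | (138,377) | (133,484) |
| Ring | ≈(620,80) | (256,49) |
| Box front rim corners | (457,203) and (675,285) | – |

Run:
```python
from h import *
import pickle
S=pickle.load(open('s0.pkl','rb'))
T=lambda u,v:(S['top'],125+u/3.6-.36,85+v/3.6-.36)
D=lambda u,v:(S['side'],125+u/2.7-.3,85+v/2.7-.3)
np.set_printoptions(precision=4,suppress=True)
def pr(n,a,b):
    p=tri(T(*a),D(*b));e=[np.linalg.norm(proj(s,p)-[u,v]) for s,u,v in(T(*a),D(*b))];print(n,p,np.round(e,1));return p
b=pr('bend',(57,397),(84,553));k=pr('ball',(38,350),(36,517));c=pr('collar',(138,377),(133,484));f=pr('farend',(303,340),(222,376));
print('dist bend-ball',np.linalg.norm(b-k),'bend-collar',np.linalg.norm(b-c),'far',np.linalg.norm(b-f))
pr('ring',(620,80),(256,49))
pr('flapTL',(515,55),(176,92))
fl=pr('frontL',(457,203),(228,250))
fr=pr('frontR',(678,283),(385,205))
bl=pr('backL',(515,60),(170,195))
print(np.degrees(np.arctan2(*(fl-fr)[[1,0]])))
for n,q in dict(FL=(457,203),FR=(672,285),BR=(738,125),BL=(512,55)).items(): print(n,onz(*T(*q),.12))
for n,q,r in [('board hi L',(120,270),(60,440)),('hiR',(285,245),(150,342)),('loR',(322,395),(265,437)),('loL',(190,440),(208,575))]: pr(n,q,r)
for n,q,z in [('jar',(72,95),.09),('glue',(284,76),.17),('offcut',(448,385),.03),('sq',(622,385),.018)]: print(n,onz(*T(*q),z))
```

```text
bend [0.4307 0.3669 0.1083] [0.4 0.6]
ball [0.4709 0.3771 0.1363] [0.3 0.4]
collar [0.4473 0.2916 0.1148] [0.3 0.4]
farend [0.4782 0.1404 0.1143] [0.5 0.6]
dist bend-ball 0.050057084168917736 bend-collar 0.07741462957505495 far 0.231547979141307
ring [ 0.6569 -0.1386  0.3026] [0.5 0.5]
flapTL [ 0.6936 -0.0518  0.2751] [1.4 1.4]
frontL [ 0.5993 -0.0037  0.1299] [0.8 0.9]
frontR [ 0.5266 -0.2057  0.1066] [0.4 0.4]
backL [ 0.7405 -0.0582  0.1181] [0.1 0.1]
70.20305818063406
FL [ 0.6039 -0.002   0.12  ]
FR [ 0.5234 -0.1977  0.12  ]
BR [ 0.6731 -0.2641  0.12  ]
BL [ 0.7444 -0.0557  0.12  ]
board hi L [0.54   0.3022 0.124 ] [2.4 3.2]
hiR [0.5641 0.1545 0.1249] [0.8 1. ]
loR [0.4354 0.131  0.0456] [0.3 0.4]
loL [ 0.3976  0.2665 -0.0049] [0.7 1. ]
jar [0.7235 0.3639 0.09  ]
glue [0.7114 0.1509 0.17  ]
offcut [0.4455 0.011  0.03  ]
sq [ 0.4438 -0.1588  0.018 ]
```

```bash
cat >> h.py <<'E'
np.set_printoptions(precision=4,suppress=True)
a35=np.radians(35)
RY=0.203; RR=R.from_euler('z',RY).as_matrix()
SEAT=np.array([.4635,.2103,.1113])
BY=-0.385; BR=R.from_euler('z',BY).as_matrix()
HINGE=np.array([.6965,-.1543,.125])
G=.016   # tcp beyond pole axis
RREST=RR@np.array([[0,-np.cos(a35),np.sin(a35)],[-1,0,0],[0,-np.sin(a35),-np.cos(a35)]])
def rest_pose(h): return SEAT-RREST[:,2]*(h-G), RREST
def eye(a): return HINGE+BR@np.array([-.183*np.cos(a),0,.183*np.sin(a)])
def RBOX(th): # pole x = (c,0,-s) in hood frame
    c,s=np.cos(th),np.sin(th); return BR@np.array([[-c,0,-s],[0,1,0],[s,0,-c]])
def hook_pose(p,th): # tcp pose for hook at p
    M=RBOX(th); return p-M@np.array([-.160,-.026,-G]), M
def cur():
    s=manip.state(); return np.array(s['eef_pos']),R.from_euler('xyz',s['tcp_rot']).as_matrix()
def rows(c,t,n=None):
    (p0,M0),(p1,M1)=c,t
    w=R.from_matrix(M0.T@M1).as_rotvec(); d=M0.T@(p1-p0)
    n=n or int(np.ceil(max(np.linalg.norm(d)/.046,np.degrees(np.linalg.norm(w))/8.2,1)))
    A=sum(R.from_rotvec(w*k/n).as_matrix() for k in range(n))
    l=np.linalg.solve(A,d)
    print('n=%d lin %s ang %s  (row %.0fmm %.1fdeg)'%(n,np.round(l/.4,4).tolist(),np.round(w/n/(np.pi/2),4).tolist(),1e3*np.linalg.norm(l),np.degrees(np.linalg.norm(w))/n))
def down(x,y,z,yaw): return np.array([x,y,z]),R.from_euler('xyz',[np.pi,0,yaw]).as_matrix()
E
python3 - <<'E'
from h import *
c=cur(); w=down(.43,-.15,.36,-1.9); rows(c,w,16); rows(w,rest_pose(.13))
E
```

```text
n=16 lin [-0.0844, 0.0339, -0.0209] ang [0.0, 0.0, -0.0387]  (row 37mm 3.5deg)
n=9 lin [-0.0939, 0.0296, 0.0399] ang [0.0422, -0.0115, -0.0365]  (row 42mm 5.1deg)
```

```bash
R1='x'; python3 -m jog '[{"linear":[-0.084,0.034,-0.021],"angular":[0,0,-0.039]},{"linear":[-0.084,0.034,-0.021],"angular":[0,0,-0.039]},{"linear":[-0.084,0.034,-0.021],"angular":[0,0,-0.039]},{"linear":[-0.084,0.034,-0.021],"angular":[0,0,-0.039]},{"linear":[-0.084,0.034,-0.021],"angular":[0,0,-0.039]},{"linear":[-0.084,0.034,-0.021],"angular":[0,0,-0.039]},{"linear":[-0.084,0.034,-0.021],"angular":[0,0,-0.039]},{"linear":[-0.084,0.034,-0.021],"angular":[0,0,-0.039]}]'
python3 -m jog '[{"linear":[-0.084,0.034,-0.021],"angular":[0,0,-0.039]},{"linear":[-0.084,0.034,-0.021],"angular":[0,0,-0.039]},{"linear":[-0.084,0.034,-0.021],"angular":[0,0,-0.039]},{"linear":[-0.084,0.034,-0.021],"angular":[0,0,-0.039]},{"linear":[-0.084,0.034,-0.021],"angular":[0,0,-0.039]},{"linear":[-0.084,0.034,-0.021],"angular":[0,0,-0.039]},{"linear":[-0.084,0.034,-0.021],"angular":[0,0,-0.039]},{"linear":[-0.084,0.034,-0.021],"angular":[0,0,-0.039]},{"linear":[0,0,0],"angular":[0,0,0]}]'
python3 - <<'E'
from h import *
print(manip.state()['joint_positions']); rows(cur(),rest_pose(.13))
E
```

```text
t: 0.95
eef_pos: [0.366, -0.43, 0.2937]
tcp_rot: [3.141, -0.0, -2.379]
contact_force: [1.1, -0.3, -0.7]
opening: 0.0873
grip_force: 0.0
t: 1.85
eef_pos: [0.426, -0.1477, 0.3624]
tcp_rot: [-3.139, 0.002, -1.886]
contact_force: [-0.1, 0.1, 0.2]
opening: 0.0875
grip_force: 0.0
[ 0.1053 -0.0881 -0.2127 -0.0003 -1.4433 -0.4203]
n=9 lin [-0.0934, 0.0279, 0.0411] ang [0.042, -0.0111, -0.0355]  (row 42mm 5.1deg)
```

```bash
python3 -m jog '[{"linear":[-0.093,0.028,0.041],"angular":[0.042,-0.011,-0.0355]},{"linear":[-0.093,0.028,0.041],"angular":[0.042,-0.011,-0.0355]},{"linear":[-0.093,0.028,0.041],"angular":[0.042,-0.011,-0.0355]},{"linear":[-0.093,0.028,0.041],"angular":[0.042,-0.011,-0.0355]},{"linear":[-0.093,0.028,0.041],"angular":[0.042,-0.011,-0.0355]},{"linear":[-0.093,0.028,0.041],"angular":[0.042,-0.011,-0.0355]},{"linear":[-0.093,0.028,0.041],"angular":[0.042,-0.011,-0.0355]},{"linear":[-0.093,0.028,0.041],"angular":[0.042,-0.011,-0.0355]},{"linear":[-0.093,0.028,0.041],"angular":[0.042,-0.011,-0.0355]},{"linear":[0,0,0],"angular":[0,0,0]}]'
python3 - <<'E'
from h import *
import pickle
s=snap('wrist','w1.png');pickle.dump(s,open('w1.pkl','wb'))
p=cur();print(manip.state()['joint_positions'],p); rows(p,rest_pose(.13));rows(p,rest_pose(0))
print([proj(s,SEAT+RR@[0,y,0]) for y in(-.075,0,.075,.16)])
E
```

```text
t: 2.85
eef_pos: [0.419, 0.2073, 0.2502]
tcp_rot: [-2.598, -0.005, -1.37]
contact_force: [-0.2, -1.2, -0.7]
opening: 0.0879
grip_force: 0.0
[ 1.1692 -0.3317 -1.0158  0.7251 -0.7018 -1.4921] (array([0.4187, 0.2047, 0.2492]), array([[ 0.1961, -0.8399,  0.5061],
       [-0.9806, -0.1708,  0.0963],
       [ 0.0055, -0.5151, -0.8571]]))
n=2 lin [0.0043, 0.0511, 0.0337] ang [0.0222, -0.0025, -0.0006]  (row 25mm 2.0deg)
n=4 lin [0.0018, 0.0222, 0.0978] ang [0.0111, -0.0012, -0.0003]  (row 40mm 1.0deg)
[array([298.464,  99.254]), array([296.0967, 177.6328]), array([294.009, 246.757]), array([291.9222, 315.8499])]
```

View pics/w1.png

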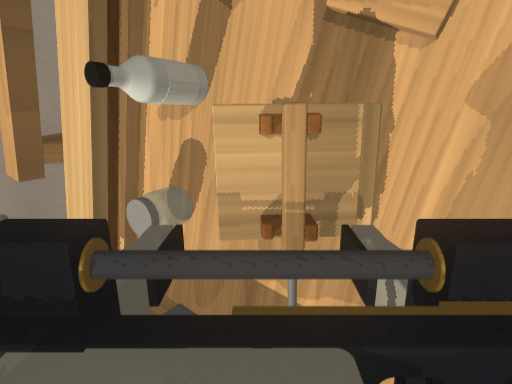

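The wrist view shows the handle at column 293, about 3 mm upslope of my estimate, with the saddles centred at row 177 as predicted. Joint 3 is at its limit at this height, so I'll go lower.

```bash
sed -i 's/^SEAT=.*/SEAT=np.array([.4655,.2107,.1118])/' h.py
python3 - <<'E'
from h import *
c=cur();rows(c,rest_pose(.075),4);rows(c,rest_pose(.06),4)
E
```

```text
n=4 lin [0.002, 0.023, 0.0514] ang [0.0111, -0.0012, -0.0003]  (row 23mm 1.0deg)
n=4 lin [0.002, 0.0226, 0.0608] ang [0.0111, -0.0012, -0.0003]  (row 26mm 1.0deg)
```

```bash
python3 -m jog '[{"linear":[0.002,0.0225,0.061],"angular":[0.011,-0.001,0]},{"linear":[0.002,0.0225,0.061],"angular":[0.011,-0.001,0]},{"linear":[0.002,0.0225,0.061],"angular":[0.011,-0.001,0]},{"linear":[0.002,0.0225,0.061],"angular":[0.011,-0.001,0]},{"linear":[0,0,0],"angular":[0,0,0]},{"linear":[0,0,0],"angular":[0,0,0]}]'
python3 - <<'E'
from h import *
c=cur();print(manip.state()['joint_positions']);rows(c,rest_pose(.06),1);rows(c,rest_pose(0),4)
E
```

```text
t: 3.5
eef_pos: [0.4654, 0.219, 0.2093]
tcp_rot: [-2.627, -0.007, -1.38]
contact_force: [-0.0, 0.2, 0.4]
opening: 0.0875
grip_force: 0.0
[ 0.9726 -0.1683 -1.0166  0.8375 -0.4929 -1.4851]
n=1 lin [0.0201, 0.134, 0.101] ang [0.0611, -0.0081, -0.0042]  (row 68mm 5.6deg)
n=4 lin [0.0048, 0.0322, 0.0615] ang [0.0153, -0.002, -0.0011]  (row 28mm 1.4deg)
```

Joint 3 stays at its folding limit. I'll fit the arm's kinematics from the recorded poses to find a feasible grasp.

```bash
cat > kin.py <<'E'
from h import *
from scipy.optimize import least_squares
Q=lambda ax,a:R.from_euler(ax,a).as_matrix()
def fk(q,k):
    h,L1,a,L2,off,d,e=k
    A=Q('z',q[0]);B=A@Q('y',q[1]);C=A@Q('y',q[1]-q[2])
    D=C@Q('x',SG*q[3]);E=D@Q('y',-q[4])
    p=A@[0,0,h]+B@[0,0,L1]+C@[L2,0,a]+D@[0,off,0]+E@[d,e,0]
    # tool z = E x ; spin by j6
    M=E@Q('y',np.pi/2)
    return p,M,q[5]
SG=1
data=[([-1.01291,.35919,.011275,-.00026,-1.22408,-.2881],[.17978,-.65024,.22586],[3.14037,-.0001,-2.87189])]
E
python3 - <<'E'
import kin; from kin import *
import json
st=manip.state();c=cur()
data.append(([.1053,-.0881,-.2127,-.0003,-1.4433,-.4203],[.426,-.1477,.3624],[-3.139,.002,-1.886]))
data.append(([1.1692,-.3317,-1.0158,.7251,-.7018,-1.4921],[.4187,.2047,.2492],R.from_matrix(np.array([[.1961,-.8399,.5061],[-.9806,-.1708,.0963],[.0055,-.5151,-.8571]])).as_euler('xyz')))
data.append((st['joint_positions'],st['eef_pos'],st['tcp_rot']))
for sg in(1,-1):
    kin.SG=sg
    f=lambda k:np.concatenate([fk(q,k)[0]-p for q,p,_ in data])
    for j6s in(1,-1):
        print(sg,j6s,[ (R.from_matrix((fk(q,[0]*7)[1]@Q('z',j6s*q[5])).T@Q('xyz',r))).as_rotvec() for q,p,r in data])
    r=least_squares(f,[.2,.4,0,.4,-.19,.2,0]);print(r.x,np.abs(r.fun).max())
E
```

```text
1 1 [array([-0.0004, -0.0004, -0.9944]), array([-0.0006, -0.001 , -0.73  ]), array([0.627 , 0.6269, 0.2088]), array([ 0.5085,  0.5085, -0.1427])]
1 -1 [array([-0.0005, -0.0003, -1.5706]), array([-0.001 , -0.0007, -1.5706]), array([ 0.9246, -0.7895, -2.5197]), array([ 0.8394, -0.7066, -2.9214])]
[-0.4791  0.3219  0.4961  0.3331 -1.0787 -0.2196  0.9247] 0.17748884185071617
-1 1 [array([-0.    , -0.    , -0.9946]), array([-0.0001, -0.0005, -0.73  ]), array([ 0.    , -0.    ,  1.4134]), array([0.    , 0.    , 1.3993])]
-1 -1 [array([-0.    , -0.    , -1.5708]), array([-0.0004, -0.0005, -1.5706]), array([-0.    , -0.    , -1.5708]), array([ 0.    , -0.    , -1.5708])]
[ 0.1987  0.6016  0.0001  0.4636  0.3189  0.378  -0.5107] 2.621311484468647e-05
```

```bash
cat >> kin.py <<'E'
SG=-1
K=[.1987,.6016,.0001,.4636,-.1918,.378,0]
LO=np.array([-3.07,-1.43,-1.02,-3.03,-3.05,-3.03]);HI=np.array([3.07,2.12,1.25,1.67,0,3.03])
def fkp(q):
    p,M,j=fk(q,K);return p,M@Q('z',-j-np.pi/2)
def ik(p,M,n=40,seed=None):
    best={}
    rng=np.random.default_rng(0)
    for i in range(n):
        q0=np.array(seed) if (seed is not None and i==0) else rng.uniform(LO+.01,HI-.01)
        q0=np.clip(q0,LO+.005,HI-.005)
        f=lambda q:np.concatenate([(fkp(q)[0]-p)*3,R.from_matrix(M.T@fkp(q)[1]).as_rotvec()])
        r=least_squares(f,q0,bounds=(LO,HI))
        if i==0 and seed is not None: best[tuple(np.round(r.x,2))]=2*r.cost; 
        elif r.cost<1e-8: best[tuple(np.round(r.x,2))]=2*r.cost
    return best
E
python3 - <<'E'
from kin import *
H=np.diag([-1,-1,1])
for h in(0,.06,.13):
    p,M=rest_pose(h)
    for n,MM in(('a',M),('b',M@H)):print(h,n,ik(p,MM,40))
for a in(1.335,.7,0):
    for th in(0,.3,.6):
        p,M=hook_pose(eye(a),th)
        print(a,th,list(ik(p,M,25)),'|',list(ik(p,M@H,25)))
E
```

```text
0 a {}
0 b {}
0.06 a {}
0.06 b {}
0.13 a {}
0.13 b {}
1.335 0 [(np.float64(0.27), np.float64(0.07), np.float64(-0.23), np.float64(0.0), np.float64(-1.28), np.float64(-2.23))] | [(np.float64(0.27), np.float64(0.07), np.float64(-0.23), np.float64(0.0), np.float64(-1.28), np.float64(0.91))]
1.335 0.3 [(np.float64(0.15), np.float64(0.25), np.float64(0.12), np.float64(-0.15), np.float64(-1.71), np.float64(-2.11))] | [(np.float64(0.15), np.float64(0.25), np.float64(0.12), np.float64(-0.15), np.float64(-1.71), np.float64(1.03))]
1.335 0.6 [(np.float64(0.06), np.float64(0.45), np.float64(0.46), np.float64(-0.29), np.float64(-2.12), np.float64(-2.1))] | [(np.float64(0.06), np.float64(0.45), np.float64(0.46), np.float64(-0.29), np.float64(-2.12), np.float64(1.04))]
0.7 0 [(np.float64(0.42), np.float64(-0.06), np.float64(-0.5), np.float64(0.0), np.float64(-1.14), np.float64(-2.38))] | [(np.float64(0.42), np.float64(-0.06), np.float64(-0.5), np.float64(-0.0), np.float64(-1.14), np.float64(0.76))]
0.7 0.3 [(np.float64(0.25), np.float64(0.11), np.float64(-0.17), np.float64(-0.18), np.float64(-1.54
[... 372 characters left out ...]
 0 [(np.float64(0.51), np.float64(-0.01), np.float64(-0.75), np.float64(-0.0), np.float64(-0.83), np.float64(-2.47))] | [(np.float64(0.51), np.float64(-0.01), np.float64(-0.75), np.float64(0.0), np.float64(-0.83), np.float64(0.67))]
0 0.3 [(np.float64(0.3), np.float64(0.14), np.float64(-0.41), np.float64(-0.2), np.float64(-1.26), np.float64(-2.17))] | [(np.float64(0.3), np.float64(0.14), np.float64(-0.41), np.float64(-0.2), np.float64(-1.26), np.float64(0.97))]
0 0.6 [(np.float64(0.16), np.float64(0.32), np.float64(-0.13), np.float64(-0.3), np.float64(-1.64), np.float64(-2.06))] | [(np.float64(0.16), np.float64(0.32), np.float64(-0.13), np.float64(-0.3), np.float64(-1.64), np.float64(1.09))]
```

Run:
```python
from kin import *
seed=manip.state()['joint_positions']
for h in(0,.07,.12):
  for be in(-35,-25,-15,0,15,25,35):
    o=[]
    for al in(35,30,25,20,15):
        a=np.radians(al)
        M=RR@np.array([[0,-np.cos(a),np.sin(a)],[-1,0,0],[0,-np.sin(a),-np.cos(a)]])@Q('y',np.radians(be))
        p=SEAT-M[:,2]*(h-G)
        o.append(int(any(v<1e-6 for v in ik(p,M,7,seed).values())))
    print(h,be,o)
```

```text
0 -35 [1, 1, 1, 1, 1]
0 -25 [1, 1, 1, 1, 1]
0 -15 [0, 0, 0, 1, 1]
0 0 [0, 0, 0, 0, 1]
0 15 [0, 0, 0, 1, 1]
0 25 [0, 0, 1, 1, 1]
0 35 [0, 1, 1, 1, 1]
0.07 -35 [1, 1, 1, 1, 1]
0.07 -25 [1, 1, 1, 1, 1]
0.07 -15 [0, 0, 1, 1, 1]
0.07 0 [0, 0, 0, 1, 1]
0.07 15 [0, 0, 1, 1, 1]
0.07 25 [0, 1, 1, 1, 1]
0.07 35 [1, 1, 1, 1, 1]
0.12 -35 [1, 1, 1, 1, 1]
0.12 -25 [1, 1, 1, 1, 1]
0.12 -15 [0, 0, 1, 1, 1]
0.12 0 [0, 0, 1, 1, 1]
0.12 15 [0, 1, 1, 1, 1]
0.12 25 [1, 1, 1, 1, 1]
0.12 35 [1, 1, 1, 1, 1]
```

```bash
cat >> kin.py <<'E'
BETA=np.radians(-25); G=.014; B_=Q('y',BETA)
def restp(h,dy=0): # h along board normal; tcp pose
    M=RREST@B_; return SEAT-RREST[:,2]*h+M[:,2]*G, M
def hookp(p,th):
    M0=RBOX(th);M=M0@B_; return p-M0@np.array([-.160,-.026,0])+M[:,2]*G, M
def chk(t,seed):
    b=ik(*t,1,seed);q,v=list(b.items())[0];print('  ik',np.array(q,float),'res %.1e'%v);return np.array(q,float)
E
python3 - <<'E'
from kin import *
q=manip.state()['joint_positions']
for h in(.12,.07,.03,0): q=chk(restp(h),q)
q=chk(restp(.12),q)
q2=chk(down(.45,.05,.4,-2.4),q)
q=[.15,.25,.12,-.1,-1.7,-2.1]
for a,th in((1.335,.5),(1,.55),(.7,.6),(.35,.7),(0,.75)): q=chk(hookp(eye(a),th),q)
c=cur();rows(c,restp(.075));rows(restp(.075),restp(0),5)
E
```

```text
ik [ 0.9  -0.36 -1.02  0.02 -0.18 -0.58] res 1.1e-04
  ik [ 0.71 -0.17 -0.8  -0.53 -0.24  0.1 ] res 1.5e-18
  ik [ 0.51 -0.03 -0.68 -0.85 -0.34  0.56] res 1.4e-30
  ik [ 0.41  0.06 -0.62 -0.99 -0.37  0.78] res 4.5e-20
  ik [ 0.9  -0.36 -1.02  0.02 -0.18 -0.58] res 1.1e-04
  ik [ 0.55 -0.09 -0.13 -0.   -1.53 -1.38] res 1.9e-30
  ik [ 0.22  0.11  0.01 -0.04 -1.52 -2.18] res 2.2e-19
  ik [ 0.26  0.06 -0.07 -0.07 -1.53 -2.21] res 2.3e-26
  ik [ 0.28  0.04 -0.15 -0.1  -1.51 -2.23] res 7.1e-25
  ik [ 0.26  0.09 -0.19 -0.16 -1.51 -2.19] res 2.1e-29
  ik [ 0.25  0.15 -0.25 -0.19 -1.43 -2.15] res 7.7e-30
n=4 lin [0.0034, 0.0351, 0.0123] ang [0.0148, -0.0714, -0.0044]  (row 15mm 6.6deg)
n=5 lin [0.0158, -0.0, 0.034] ang [0.0, 0.0, 0.0]  (row 15mm 0.0deg)
```

Run:
```python
from kin import *
c=cur();rows(c,restp(.075),10)
```

```text
n=10 lin [0.0015, 0.0141, 0.0048] ang [0.0059, -0.0286, -0.0017]  (row 6mm 2.6deg)
```

```bash
python3 -m jog '[{"linear":[0.0015,0.014,0.005],"angular":[0.006,-0.0285,-0.0015]},{"linear":[0.0015,0.014,0.005],"angular":[0.006,-0.0285,-0.0015]},{"linear":[0.0015,0.014,0.005],"angular":[0.006,-0.0285,-0.0015]},{"linear":[0.0015,0.014,0.005],"angular":[0.006,-0.0285,-0.0015]},{"linear":[0.0015,0.014,0.005],"angular":[0.006,-0.0285,-0.0015]},{"linear":[0.0015,0.014,0.005],"angular":[0.006,-0.0285,-0.0015]},{"linear":[0.0015,0.014,0.005],"angular":[0.006,-0.0285,-0.0015]},{"linear":[0.0015,0.014,0.005],"angular":[0.006,-0.0285,-0.0015]},{"linear":[0.0015,0.014,0.005],"angular":[0.006,-0.0285,-0.0015]},{"linear":[0.0015,0.014,0.005],"angular":[0.006,-0.0285,-0.0015]}]'
python3 -m jog '[{"linear":[0,0,0],"angular":[0,0,0]},{"linear":[0,0,0],"angular":[0,0,0]}]'
python3 - <<'E'
from kin import *
c=cur();q=manip.state()['joint_positions'];print(q);rows(c,restp(.075));rows(c,restp(.07),8);chk(restp(.07),q)
E
```

```text
t: 4.5
eef_pos: [0.4438, 0.2064, 0.1877]
tcp_rot: [-2.538, 0.336, -1.142]
contact_force: [0.4, -2.5, -0.2]
opening: 0.0879
grip_force: 0.0
t: 4.7
eef_pos: [0.4462, 0.2053, 0.1885]
tcp_rot: [-2.539, 0.334, -1.147]
contact_force: [-0.2, -0.3, 0.6]
opening: 0.0876
grip_force: 0.0
[ 0.773  -0.2105 -0.8334 -0.2195 -0.2775 -0.2638]
n=1 lin [-0.004, 0.0677, 0.0375] ang [0.0263, -0.0244, -0.0124]  (row 31mm 3.4deg)
n=8 lin [0.0001, 0.0085, 0.006] ang [0.0033, -0.0031, -0.0016]  (row 4mm 0.4deg)
  ik [ 0.71 -0.17 -0.8  -0.53 -0.24  0.1 ] res 9.4e-21
```

```bash
python3 -m jog '[{"linear":[0,0.0085,0.006],"angular":[0.0033,-0.0031,-0.0016]},{"linear":[0,0.0085,0.006],"angular":[0.0033,-0.0031,-0.0016]},{"linear":[0,0.0085,0.006],"angular":[0.0033,-0.0031,-0.0016]},{"linear":[0,0.0085,0.006],"angular":[0.0033,-0.0031,-0.0016]},{"linear":[0,0.0085,0.006],"angular":[0.0033,-0.0031,-0.0016]},{"linear":[0,0.0085,0.006],"angular":[0.0033,-0.0031,-0.0016]},{"linear":[0,0.0085,0.006],"angular":[0.0033,-0.0031,-0.0016]},{"linear":[0,0.0085,0.006],"angular":[0.0033,-0.0031,-0.0016]},{"linear":[0,0,0],"angular":[0,0,0]},{"linear":[0,0,0],"angular":[0,0,0]}]'
python3 - <<'E'
from kin import *
c=cur();q=manip.state()['joint_positions'];print(q);rows(c,restp(.07),1);rows(c,restp(.02),6);rows(c,restp(0),8)
E
```

```text
t: 5.7
eef_pos: [0.4314, 0.2101, 0.1575]
tcp_rot: [-2.485, 0.353, -1.105]
contact_force: [-0.4, -0.0, 0.3]
opening: 0.0872
grip_force: 0.0
[ 0.704  -0.1652 -0.8012 -0.5322 -0.243   0.1138]
n=1 lin [0.0002, -0.0031, -0.0019] ang [0.0012, 0.0003, 0.0012]  (row 1mm 0.2deg)
n=6 lin [0.0088, -0.0005, 0.0186] ang [0.0002, 0.0, 0.0002]  (row 8mm 0.0deg)
n=8 lin [0.0093, -0.0004, 0.0196] ang [0.0002, 0.0, 0.0002]  (row 9mm 0.0deg)
```

```bash
python3 -m jog '[{"linear":[0.0093,-0.0004,0.0196],"angular":[0,0,0]},{"linear":[0.0093,-0.0004,0.0196],"angular":[0,0,0]},{"linear":[0.0093,-0.0004,0.0196],"angular":[0,0,0]},{"linear":[0.0093,-0.0004,0.0196],"angular":[0,0,0]},{"linear":[0.0093,-0.0004,0.0196],"angular":[0,0,0]},{"linear":[0.0093,-0.0004,0.0196],"angular":[0,0,0]},{"linear":[0.0093,-0.0004,0.0196],"angular":[0,0,0]},{"linear":[0.0093,-0.0004,0.0196],"angular":[0,0,0]},{"linear":[0,0,0],"angular":[0,0,0]},{"linear":[0,0,0],"angular":[0,0,0]}]'
python3 - <<'E'
from kin import *
c=cur();q=manip.state()['joint_positions'];print(q);rows(c,restp(0),1)
s=snap('side','s2.png');cv2.imwrite('pics/s2c.png',cv2.resize(cv2.imread('pics/s2.png')[130:330,110:310],None,fx=2.9,fy=2.9,interpolation=cv2.INTER_CUBIC))
E
```

```text
t: 6.7
eef_pos: [0.4713, 0.2178, 0.1013]
tcp_rot: [-2.486, 0.353, -1.105]
contact_force: [-1.1, 0.1, 0.6]
opening: 0.0878
grip_force: 0.0
[ 0.4142  0.0595 -0.6238 -0.9879 -0.3741  0.7757]
n=1 lin [-0.0002, -0.0005, 0.0002] ang [0.0016, 0.0002, 0.0011]  (row 0mm 0.2deg)
```

View pics/s2c.png

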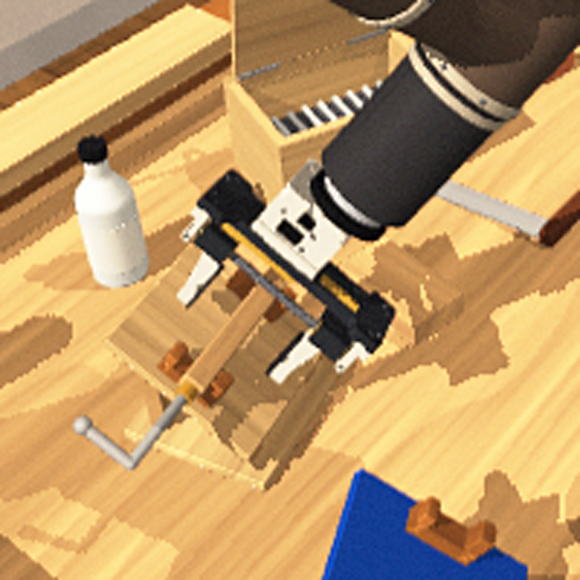

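The fingers straddle the handle between the saddles, with the handle around (235,330) in the crop and no contact force. I'll close the gripper.

```bash
python3 -m jog '[{"linear":[0,0,0],"angular":[0,0,0]},{"linear":[0,0,0],"angular":[0,0,0]},{"linear":[0,0,0],"angular":[0,0,0]},{"linear":[0,0,0],"angular":[0,0,0]},{"linear":[0,0,0],"angular":[0,0,0]},{"linear":[0,0,0],"angular":[0,0,0]},{"linear":[0,0,0],"angular":[0,0,0]},{"linear":[0,0,0],"angular":[0,0,0]}]' 0
python3 - <<'E'
from kin import *
c=cur();np.savez('grasp.npz',p=c[0],M=c[1]);rows(c,(c[0]-RREST[:,2]*.08,c[1]),10)
E
```

```text
t: 7.55
eef_pos: [0.4715, 0.2183, 0.1016]
tcp_rot: [-2.484, 0.353, -1.104]
contact_force: [0.1, 0.7, 0.5]
opening: 0.0289
grip_force: 0.0
n=10 lin [-0.0085, 0.0, -0.0181] ang [0.0, 0.0, 0.0]  (row 8mm 0.0deg)
```

```bash
python3 -m jog '[{"linear":[0,0,0],"angular":[0,0,0]},{"linear":[0,0,0],"angular":[0,0,0]},{"linear":[0,0,0],"angular":[0,0,0]},{"linear":[0,0,0],"angular":[0,0,0]},{"linear":[0,0,0],"angular":[0,0,0]}]'
python3 - <<'E'
from kin import *
c=cur();np.savez('grasp.npz',p=c[0],M=c[1]);print(c[0],manip.state()['contact_force']);rows(c,restp(0),1)
E
```

```text
t: 8.05
eef_pos: [0.4716, 0.2182, 0.1016]
tcp_rot: [-2.484, 0.353, -1.104]
contact_force: [1.2, -0.5, 0.0]
opening: 0.0217
grip_force: 30.0
[0.4716 0.2182 0.1016] [ 1.1663 -0.5303  0.0405]
n=1 lin [0.0006, 0.0007, -0.0002] ang [0.0009, 0.0006, 0.0015]  (row 0mm 0.2deg)
```

```bash
python3 -m jog '[{"linear":[-0.0085,0,-0.018],"angular":[0,0,0]},{"linear":[-0.0085,0,-0.018],"angular":[0,0,0]},{"linear":[-0.0085,0,-0.018],"angular":[0,0,0]},{"linear":[-0.0085,0,-0.018],"angular":[0,0,0]},{"linear":[-0.0085,0,-0.018],"angular":[0,0,0]},{"linear":[-0.0085,0,-0.018],"angular":[0,0,0]},{"linear":[-0.0085,0,-0.018],"angular":[0,0,0]},{"linear":[-0.0085,0,-0.018],"angular":[0,0,0]},{"linear":[0,0,0],"angular":[0,0,0]}]'
python3 - <<'E'
from kin import *
c=cur();q=manip.state()['joint_positions'];print(q)
# candidate via: hover, pole still along rest y but tool upright; then beside the eye
M0=RR@np.array([[0,-1,0],[-1,0,0],[0,0,-1.]])
via=(np.array([.46,.12,.40]),M0@Q('z',-.7))
rows(c,via);qa=chk(via,q)
e=eye(1.335)
pre=hookp(e+BR@[0,.075,0],.5);rows(via,pre);qb=chk(pre,qa);print(pre)
for n in(c,via): print('hook',n[0]+n[1]@B_.T@np.array([-.16,-.026,0]))
for t in np.linspace(0,1,6):
    w=R.from_matrix(via[1].T@pre[1]).as_rotvec();print(ik(via[0]+(pre[0]-via[0])*t,via[1]@R.from_rotvec(w*t).as_matrix(),1,qa))
E
```

```text
t: 8.95
eef_pos: [0.4344, 0.2111, 0.1538]
tcp_rot: [-2.485, 0.353, -1.102]
contact_force: [-0.0, 1.1, -2.0]
opening: 0.0215
grip_force: 29.9
[ 0.6658 -0.1446 -0.7719 -0.5976 -0.2674  0.2057]
n=7 lin [0.0181, -0.0252, -0.092] ang [-0.0652, 0.0177, -0.0483]  (row 39mm 7.5deg)
  ik [ 0.67 -0.05 -0.09  0.   -1.52  0.23] res 5.0e-27
n=20 lin [0.0097, -0.0258, 0.0041] ang [-0.0029, 0.0004, 0.091]  (row 11mm 8.2deg)
  ik [ 0.33  0.16  0.06 -0.04 -1.53 -2.29] res 2.4e-23
(array([0.5638, 0.0084, 0.3657]), array([[-0.9249,  0.3756, -0.059 ],
       [ 0.3748,  0.9268,  0.0239],
       [ 0.0636,  0.    , -0.998 ]]))
hook [0.4223 0.3721 0.1686]
hook [0.3622 0.2302 0.3324]
{(np.float64(0.67), np.float64(-0.05), np.float64(-0.09), np.float64(-0.0), np.float64(-1.52), np.float64(0.23)): np.float64(1.3565468745323022e-29)}
{(np.float64(0.6), np.float64(-0.01), np.float64(-0.07), np.float64(0.0), np.float64(-1.52), np.float64(-0.27)): np.float64(1.1578266011383215e-19)}
{(np.float64(0.54), np.float64(0.03), np.float64(-0.04), np.float64(-0.0), np.float64(-1.53), np.float64(-0.78)): np.float64(2.7253620102077918e-24)}
{(np.float64(0.46), np.float64(0.08), np.float64(-0.01), np.float64(-0.01), np.float64(-1.53), np.float64(-1.28)): np.float64(4.5697039390294665e-31)}
{(np.float64(0.4), np.float64(0.12), np.float64(0.03), np.float64(-0.03), np.float64(-1.53), np.float64(-1.78)): np.float64(2.368212429880592e-22)}
{(np.float64(0.33), np.float64(0.16), np.float64(0.06), np.float64(-0.04), np.float64(-1.53), np.float64(-2.29)): np.float64(2.4066324836251267e-23)}
```

Run:
```python
from kin import *
c=cur();q=manip.state()['joint_positions']
M0=RR@np.array([[0,-1,0],[-1,0,0],[0,0,-1.]])
via=(np.array([.46,.12,.40]),M0@Q('z',.7))
rows(c,via,9);qa=chk(via,q)
pre=hookp(eye(1.335)+BR@[0,.075,0],.5);rows(via,pre,11);qb=chk(pre,qa)
d=R.from_matrix(c[1].T@via[1]).as_rotvec()
for t in(.2,.4,.6,.8):
    M=c[1]@R.from_rotvec(d*t).as_matrix();p=c[0]+(via[0]-c[0])*t;q=chk((p,M),q);print('hook',p+M@B_.T@np.array([-.16,-.026,0]))
```

```text
n=9 lin [0.0047, -0.0288, -0.0678] ang [-0.0304, 0.0439, 0.0569]  (row 30mm 7.0deg)
  ik [ 0.67 -0.05 -0.09  0.   -1.52 -1.17] res 1.9e-23
n=11 lin [-0.0128, -0.0359, 0.0072] ang [-0.0027, 0.003, 0.0844]  (row 15mm 7.6deg)
  ik [ 0.33  0.16  0.06 -0.04 -1.53 -2.29] res 3.8e-22
  ik [ 0.85 -0.26 -0.9   0.08 -0.35 -0.74] res 5.9e-23
hook [0.4548 0.3542 0.2066]
  ik [ 0.83 -0.27 -0.71  0.08 -0.68 -0.89] res 1.4e-22
hook [0.4851 0.3313 0.2412]
  ik [ 0.79 -0.22 -0.51  0.06 -0.98 -0.99] res 3.7e-27
hook [0.512  0.3034 0.2732]
  ik [ 0.73 -0.14 -0.3   0.03 -1.26 -1.08] res 1.1e-27
hook [0.5346 0.2711 0.3032]
```

```bash
python3 -m jog '[{"linear":[0.0016,-0.0096,-0.0226],"angular":[-0.0101,0.0146,0.019]},{"linear":[0.0016,-0.0096,-0.0226],"angular":[-0.0101,0.0146,0.019]},{"linear":[0.0016,-0.0096,-0.0226],"angular":[-0.0101,0.0146,0.019]},{"linear":[0.0016,-0.0096,-0.0226],"angular":[-0.0101,0.0146,0.019]},{"linear":[0.0016,-0.0096,-0.0226],"angular":[-0.0101,0.0146,0.019]},{"linear":[0.0016,-0.0096,-0.0226],"angular":[-0.0101,0.0146,0.019]},{"linear":[0,0,0],"angular":[0,0,0]}]'
python3 -m jog '[{"linear":[0.0047,-0.0288,-0.0678],"angular":[-0.0304,0.0439,0.0569]},{"linear":[0.0047,-0.0288,-0.0678],"angular":[-0.0304,0.0439,0.0569]},{"linear":[0.0047,-0.0288,-0.0678],"angular":[-0.0304,0.0439,0.0569]},{"linear":[0.0047,-0.0288,-0.0678],"angular":[-0.0304,0.0439,0.0569]},{"linear":[0.0047,-0.0288,-0.0678],"angular":[-0.0304,0.0439,0.0569]},{"linear":[0.0047,-0.0288,-0.0678],"angular":[-0.0304,0.0439,0.0569]},{"linear":[0.0047,-0.0288,-0.0678],"angular":[-0.0304,0.0439,0.0569]},{"linear":[0,0,0],"angular":[0,0,0]}]'
python3 - <<'E'
from kin import *
c=cur();print(manip.state()['joint_positions'])
rows(c,hookp(eye(1.335)+BR@[0,.075,0],.5),13)
E
```

```text
t: 9.65
eef_pos: [0.4355, 0.1823, 0.1968]
tcp_rot: [-2.639, 0.332, -1.313]
contact_force: [0.1, -0.6, -1.2]
opening: 0.0216
grip_force: 29.9
t: 10.45
eef_pos: [0.4631, 0.119, 0.3901]
tcp_rot: [-3.128, 0.012, -2.047]
contact_force: [0.4, 0.6, -2.1]
opening: 0.0218
grip_force: 29.9
[ 0.6711 -0.0535 -0.1246  0.0079 -1.4831 -1.1481]
n=13 lin [-0.0102, -0.0299, 0.0044] ang [-0.0024, 0.0035, 0.0724]  (row 13mm 6.5deg)
```

```bash
python3 -m jog '[{"linear":[-0.01,-0.03,0.0044],"angular":[-0.0024,0.0035,0.0724]},{"linear":[-0.01,-0.03,0.0044],"angular":[-0.0024,0.0035,0.0724]},{"linear":[-0.01,-0.03,0.0044],"angular":[-0.0024,0.0035,0.0724]},{"linear":[-0.01,-0.03,0.0044],"angular":[-0.0024,0.0035,0.0724]},{"linear":[-0.01,-0.03,0.0044],"angular":[-0.0024,0.0035,0.0724]},{"linear":[-0.01,-0.03,0.0044],"angular":[-0.0024,0.0035,0.0724]},{"linear":[-0.01,-0.03,0.0044],"angular":[-0.0024,0.0035,0.0724]},{"linear":[-0.01,-0.03,0.0044],"angular":[-0.0024,0.0035,0.0724]},{"linear":[-0.01,-0.03,0.0044],"angular":[-0.0024,0.0035,0.0724]},{"linear":[-0.01,-0.03,0.0044],"angular":[-0.0024,0.0035,0.0724]}]'
python3 -m jog '[{"linear":[-0.01,-0.03,0.0044],"angular":[-0.0024,0.0035,0.0724]},{"linear":[-0.01,-0.03,0.0044],"angular":[-0.0024,0.0035,0.0724]},{"linear":[-0.01,-0.03,0.0044],"angular":[-0.0024,0.0035,0.0724]},{"linear":[0,0,0],"angular":[0,0,0]},{"linear":[0,0,0],"angular":[0,0,0]}]'
python3 - <<'E'
from kin import *
import pickle
c=cur();rows(c,hookp(eye(1.335)+BR@[0,.075,0],.5),1)
T=snap('top','t3.png');S=snap('side','s3.png');pickle.dump((T,S),open('s3.pkl','wb'))
h=c[0]-c[1][:,2]*G+c[1]@B_.T@np.array([-.16,-.026,0]);e=eye(1.335)
print('hook',h,'eye',e)
for s in(T,S): print('hook',proj(s,h),'eye',proj(s,e))
a=cv2.imread('pics/t3.png')[85:205,205:345];b=cv2.imread('pics/s3.png')[60:180,160:300]
cv2.imwrite('pics/c3.png',np.hstack([cv2.resize(x,(392,336),interpolation=cv2.INTER_CUBIC) for x in(a,b)]))
E
```

```text
t: 11.45
eef_pos: [0.5541, 0.0438, 0.369]
tcp_rot: [3.133, -0.046, 3.098]
contact_force: [-0.5, 0.2, -2.2]
opening: 0.0223
grip_force: 29.9
t: 11.95
eef_pos: [0.5598, 0.0065, 0.364]
tcp_rot: [3.141, -0.063, 2.761]
contact_force: [-0.6, 0.2, -1.6]
opening: 0.0218
grip_force: 29.9
n=1 lin [-0.0073, 0.0082, -0.0046] ang [0.0003, 0.0006, 0.003]  (row 5mm 0.3deg)
hook [ 0.6815 -0.0701  0.3014] eye [ 0.6569 -0.1382  0.3029]
hook [273.3579  99.7094] eye [297.0747 107.2725]
hook [197.5052 109.7021] eye [218.9627 102.722 ]
```

View pics/c3.png

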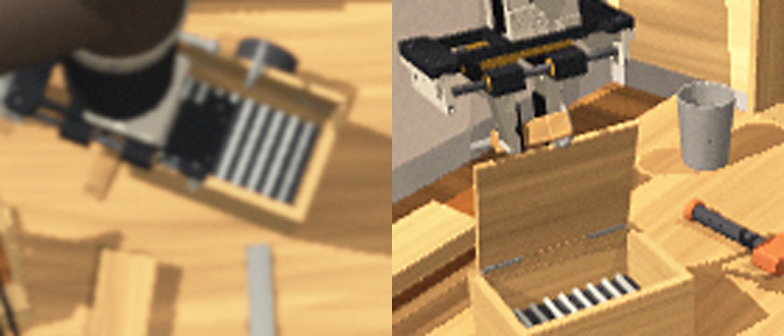

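The top view puts the finger at about (205,45) and the ring at (258,62), matching the prediction. In the side view the handle hides the ring, so I'll zoom in there to check for sag.

Run:
```python
import cv2,numpy as np
a=cv2.imread('pics/t3.png')[85:125,255:310];b=cv2.imread('pics/s3.png')[85:125,180:235]
cv2.imwrite('pics/c4.png',np.hstack([cv2.resize(x,(396,288),interpolation=cv2.INTER_NEAREST) for x in(a,b)]))
```

```text
(no output)
```

View pics/c4.png

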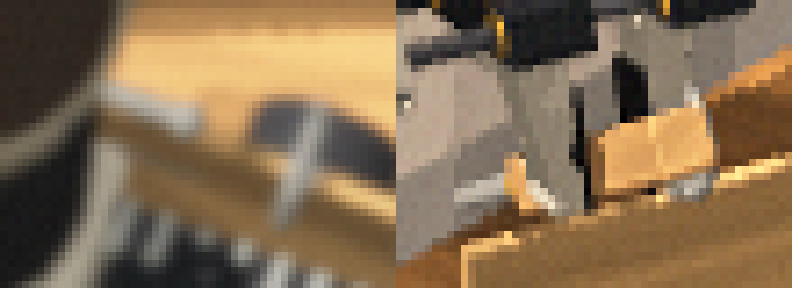

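Run:
```python
from kin import *
import pickle
T,S=pickle.load(open('s3.pkl','rb'));c=cur();B=c[1]@B_.T;o=c[0]-c[1][:,2]*G
for n,v in(('bend',[-.16,0,0]),('ballend',[-.16,-.055,0])):
    p=o+B@np.array(v);print(n,proj(T,p),proj(S,p),p)
t=hookp(eye(1.335),.5);rows(c,t,8);chk(t,manip.state()['joint_positions'])
```

```text
bend [264.9267  96.5048] [189.2692 111.7197] [ 0.6913 -0.0457  0.3023]
ballend [282.6388 102.9572] [206.2674 106.9237] [ 0.6708 -0.0968  0.3023]
n=8 lin [-0.0009, -0.0225, -0.0003] ang [0.0, 0.0002, 0.0004]  (row 9mm 0.0deg)
  ik [ 0.22  0.11  0.01 -0.04 -1.52 -2.18] res 1.0e-30
```

```bash
python3 -m jog '[{"linear":[0,-0.0225,0],"angular":[0,0,0]},{"linear":[0,-0.0225,0],"angular":[0,0,0]},{"linear":[0,-0.0225,0],"angular":[0,0,0]},{"linear":[0,-0.0225,0],"angular":[0,0,0]},{"linear":[0,0,0],"angular":[0,0,0]}]'
python3 -m jog '[{"linear":[0,-0.0225,0],"angular":[0,0,0]},{"linear":[0,-0.0225,0],"angular":[0,0,0]},{"linear":[0,-0.0225,0],"angular":[0,0,0]},{"linear":[0,-0.0225,0],"angular":[0,0,0]},{"linear":[0,0,0],"angular":[0,0,0]},{"linear":[0,0,0],"angular":[0,0,0]}]'
python3 - <<'E'
from kin import *
import pickle
c=cur();rows(c,hookp(eye(1.335),.5),1)
T=snap('top','t5.png');S=snap('side','s5.png');B=c[1]@B_.T;o=c[0]-c[1][:,2]*G
p=o+B@np.array([-.16,-.055,0]);print('ballend',proj(T,p),proj(S,p),'eye',proj(T,eye(1.335)))
a=cv2.imread('pics/t5.png')[85:135,265:335];b=cv2.imread('pics/s5.png')[80:130,185:255]
cv2.imwrite('pics/c5.png',np.hstack([cv2.resize(x,(392,280),interpolation=cv2.INTER_CUBIC) for x in(a,b)]))
E
```

```text
t: 12.55
eef_pos: [0.5461, -0.0284, 0.3659]
tcp_rot: [-3.141, -0.061, 2.757]
contact_force: [0.3, 0.2, -2.0]
opening: 0.0218
grip_force: 29.9
t: 13.15
eef_pos: [0.533, -0.0609, 0.3656]
tcp_rot: [-3.141, -0.061, 2.758]
contact_force: [0.1, -0.0, -2.2]
opening: 0.0215
grip_force: 29.9
n=1 lin [-0.0063, 0.002, -0.0006] ang [-0.0001, 0.0017, 0.0006]  (row 3mm 0.2deg)
ballend [306.4157 111.5032] [228.0017 100.4852] eye [297.0747 107.2725]
```

View pics/c5.png

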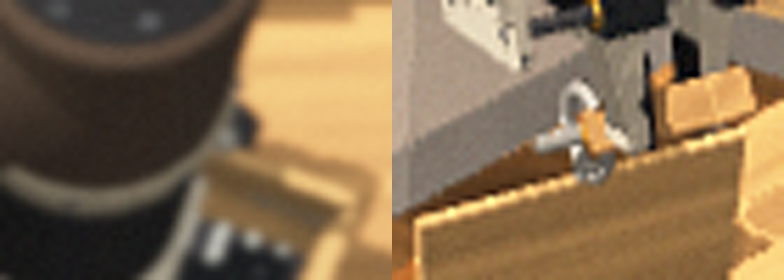

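The side view shows the finger passing through the ring: ring about (580,130), finger about (560,138). There is no contact force, so I'll plan the closing arc.

Run:
```python
from kin import *
c=cur();q=manip.state()['joint_positions']
for a,th in((1.0,.57),(.65,.65),(.3,.72),(.1,.76),(-.1,.8)):
    t=hookp(eye(a),th);rows(c,t,10);q=chk(t,q);c=t
```

```text
n=10 lin [0.0118, 0.0001, 0.0046] ang [-0.0, 0.0046, 0.0001]  (row 5mm 0.4deg)
  ik [ 0.25  0.07 -0.05 -0.08 -1.55 -2.2 ] res 1.0e-29
n=10 lin [0.0086, 0.0, 0.0097] ang [-0.0, 0.0051, 0.0]  (row 5mm 0.5deg)
  ik [ 0.26  0.07 -0.12 -0.13 -1.55 -2.2 ] res 5.8e-26
n=10 lin [0.0027, 0.0, 0.013] ang [0.0, 0.0045, -0.0]  (row 5mm 0.4deg)
  ik [ 0.26  0.1  -0.19 -0.17 -1.51 -2.18] res 3.3e-26
n=10 lin [-0.0015, -0.0, 0.0076] ang [-0.0, 0.0025, 0.0]  (row 3mm 0.2deg)
  ik [ 0.24  0.14 -0.22 -0.19 -1.48 -2.15] res 1.4e-20
n=10 lin [-0.0036, -0.0, 0.0072] ang [-0.0, 0.0025, -0.0]  (row 3mm 0.2deg)
  ik [ 0.22  0.2  -0.22 -0.21 -1.45 -2.12] res 7.0e-19
```

```bash
python3 -m jog '[{"linear":[0.0118,0,0.0046],"angular":[0,0.0046,0]},{"linear":[0.0118,0,0.0046],"angular":[0,0.0046,0]},{"linear":[0.0118,0,0.0046],"angular":[0,0.0046,0]},{"linear":[0.0118,0,0.0046],"angular":[0,0.0046,0]},{"linear":[0.0118,0,0.0046],"angular":[0,0.0046,0]},{"linear":[0.0118,0,0.0046],"angular":[0,0.0046,0]},{"linear":[0.0118,0,0.0046],"angular":[0,0.0046,0]},{"linear":[0.0118,0,0.0046],"angular":[0,0.0046,0]},{"linear":[0.0118,0,0.0046],"angular":[0,0.0046,0]},{"linear":[0.0118,0,0.0046],"angular":[0,0.0046,0]}]'
python3 - <<'E'
from kin import *
c=cur();rows(c,hookp(eye(1.0),.57),1);rows(c,hookp(eye(.65),.65),10)
S=snap('side','s6.png');T=snap('top','t6.png')
for a in(1.1,1.0):print(a,proj(S,eye(a)))
b=cv2.imread('pics/s6.png')[70:190,170:300];a=cv2.imread('pics/t6.png')[85:205,230:360]
cv2.imwrite('pics/c6.png',np.hstack([cv2.resize(x,(390,360),interpolation=cv2.INTER_CUBIC) for x in(a,b)]))
E
```

```text
t: 14.25
eef_pos: [0.4875, -0.0423, 0.3514]
tcp_rot: [-3.141, -0.134, 2.758]
contact_force: [0.8, -0.8, -1.9]
opening: 0.0218
grip_force: 29.9
n=1 lin [-0.0009, 0.0018, -0.0002] ang [-0.0005, -0.0004, 0.001]  (row 1mm 0.1deg)
n=10 lin [0.0085, 0.0002, 0.0097] ang [-0.0001, 0.0051, 0.0001]  (row 5mm 0.5deg)
1.1 [225.49   112.4962]
1.0 [228.1796 117.4157]
```

View pics/c6.png

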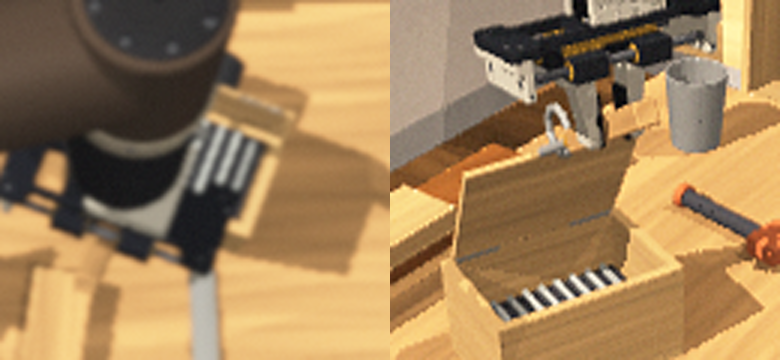

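The ring is at about px (226,113), which corresponds to a flap angle of about 1.1. The flap is following with the expected play, so I'll continue.

```bash
python3 -m jog '[{"linear":[0.0085,0,0.0097],"angular":[0,0.0051,0]},{"linear":[0.0085,0,0.0097],"angular":[0,0.0051,0]},{"linear":[0.0085,0,0.0097],"angular":[0,0.0051,0]},{"linear":[0.0085,0,0.0097],"angular":[0,0.0051,0]},{"linear":[0.0085,0,0.0097],"angular":[0,0.0051,0]},{"linear":[0.0085,0,0.0097],"angular":[0,0.0051,0]},{"linear":[0.0085,0,0.0097],"angular":[0,0.0051,0]},{"linear":[0.0085,0,0.0097],"angular":[0,0.0051,0]},{"linear":[0.0085,0,0.0097],"angular":[0,0.0051,0]},{"linear":[0.0085,0,0.0097],"angular":[0,0.0051,0]}]'
python3 -m jog '[{"linear":[0.0027,0,0.013],"angular":[0,0.0045,0]},{"linear":[0.0027,0,0.013],"angular":[0,0.0045,0]},{"linear":[0.0027,0,0.013],"angular":[0,0.0045,0]},{"linear":[0.0027,0,0.013],"angular":[0,0.0045,0]},{"linear":[0.0027,0,0.013],"angular":[0,0.0045,0]},{"linear":[0.0027,0,0.013],"angular":[0,0.0045,0]},{"linear":[0.0027,0,0.013],"angular":[0,0.0045,0]},{"linear":[0.0027,0,0.013],"angular":[0,0.0045,0]},{"linear":[0.0027,0,0.013],"angular":[0,0.0045,0]},{"linear":[0.0027,0,0.013],"angular":[0,0.0045,0]}]'
python3 - <<'E'
from kin import *
c=cur();rows(c,hookp(eye(.3),.72),1);rows(c,hookp(eye(.1),.76),6);rows(hookp(eye(.1),.76),hookp(eye(-.1),.8),6)
E
```

```text
t: 15.35
eef_pos: [0.4505, -0.0273, 0.3189]
tcp_rot: [-3.141, -0.214, 2.758]
contact_force: [0.1, 0.2, -1.3]
opening: 0.0218
grip_force: 29.9
t: 16.35
eef_pos: [0.4292, -0.0187, 0.2709]
tcp_rot: [-3.141, -0.285, 2.758]
contact_force: [-0.2, -0.4, -1.8]
opening: 0.0222
grip_force: 29.9
n=1 lin [0.001, 0.0019, -0.0002] ang [-0.0005, -0.0007, 0.001]  (row 1mm 0.1deg)
n=6 lin [-0.0023, 0.0003, 0.0127] ang [-0.0001, 0.0041, 0.0002]  (row 5mm 0.4deg)
n=6 lin [-0.006, -0.0, 0.0119] ang [-0.0, 0.0042, -0.0]  (row 5mm 0.4deg)
```

```bash
python3 -m jog '[{"linear":[-0.0023,0,0.0127],"angular":[0,0.0041,0]},{"linear":[-0.0023,0,0.0127],"angular":[0,0.0041,0]},{"linear":[-0.0023,0,0.0127],"angular":[0,0.0041,0]},{"linear":[-0.0023,0,0.0127],"angular":[0,0.0041,0]},{"linear":[-0.0023,0,0.0127],"angular":[0,0.0041,0]},{"linear":[-0.0023,0,0.0127],"angular":[0,0.0041,0]},{"linear":[0,0,0],"angular":[0,0,0]}]'
python3 -m jog '[{"linear":[-0.006,0,0.012],"angular":[0,0.0042,0]},{"linear":[-0.006,0,0.012],"angular":[0,0.0042,0]},{"linear":[-0.006,0,0.012],"angular":[0,0.0042,0]},{"linear":[0,0,0],"angular":[0,0,0]},{"linear":[0,0,0],"angular":[0,0,0]}]'
python3 -m jog '[{"linear":[-0.006,0,0.012],"angular":[0,0.0042,0]},{"linear":[-0.006,0,0.012],"angular":[0,0.0042,0]},{"linear":[-0.006,0,0.012],"angular":[0,0.0042,0]},{"linear":[0,0,0],"angular":[0,0,0]},{"linear":[0,0,0],"angular":[0,0,0]}]'
python3 - <<'E'
from kin import *
c=cur();rows(c,hookp(eye(-.1),.8),1);print(manip.state()['contact_force'],manip.state()['moment'])
import pickle
S=snap('side','s7.png');T=snap('top','t7.png');pickle.dump((T,S),open('s7.pkl','wb'))
E
```

```text
t: 17.05
eef_pos: [0.4255, -0.0174, 0.2397]
tcp_rot: [-3.14, -0.325, 2.758]
contact_force: [-0.1, 0.1, -1.0]
opening: 0.0216
grip_force: 29.9
t: 17.55
eef_pos: [0.4279, -0.0183, 0.2244]
tcp_rot: [-3.141, -0.343, 2.758]
contact_force: [0.2, 0.9, -1.9]
opening: 0.0218
grip_force: 29.9
t: 18.05
eef_pos: [0.4267, -0.0177, 0.2091]
tcp_rot: [-3.141, -0.369, 2.759]
contact_force: [-9.9, 7.6, 10.3]
opening: 0.0217
grip_force: 30.0
n=1 lin [-0.0071, 0.0018, -0.0011] ang [-0.0008, -0.0034, 0.0015]  (row 3mm 0.3deg)
[-9.8899  7.5562 10.3286] [ 2.9217  3.7816 -0.3455]
```

Run:
```python
from kin import *
c=cur()
rows(c,(c[0]+BR@[-.004,0,.012],c[1]),3)
```

```text
n=3 lin [0.0067, 0.0, -0.0081] ang [0.0, 0.0, 0.0]  (row 4mm 0.0deg)
```

```bash
for i in 1; do python3 -m jog '[{"linear":[0.0033,0,-0.0041],"angular":[0,0,0]},{"linear":[0,0,0],"angular":[0,0,0]},{"linear":[0,0,0],"angular":[0,0,0]}]'; python3 -m jog '[{"linear":[0.0033,0,-0.0041],"angular":[0,0,0]},{"linear":[0.0067,0,-0.0081],"angular":[0,0,0]},{"linear":[0,0,0],"angular":[0,0,0]},{"linear":[0,0,0],"angular":[0,0,0]}]'; done
python3 - <<'E'
from kin import *
c=cur();B=c[1]@B_.T;o=c[0]-c[1][:,2]*G
h=o+B@np.array([-.16,-.026,0]);print('hook in hood rel eye(0)',BR.T@(h-eye(0)))
S=snap('side','s8.png');b=cv2.imread('pics/s8.png')
print(proj(S,eye(0)),proj(S,h))
# grey (steel) pixels near the eye
u,v=proj(S,eye(0)).astype(int)
for y in range(v-16,v+17,2): print(y,' '.join('%3d/%3d'%(b[y,x,2],int(b[y,x,2])-int(b[y,x,0])) for x in range(u-24,u+26,3)))
E
```

```text
t: 18.45
eef_pos: [0.4281, -0.0183, 0.2106]
tcp_rot: [-3.141, -0.364, 2.758]
contact_force: [-4.9, 3.7, 3.3]
opening: 0.0219
grip_force: 30.0
t: 18.85
eef_pos: [0.4274, -0.018, 0.2166]
tcp_rot: [-3.141, -0.362, 2.758]
contact_force: [-1.4, 0.8, -2.5]
opening: 0.0219
grip_force: 30.0
hook in hood rel eye(0) [-0.0009 -0.0006 -0.0098]
[244.005  173.7067] [244.4339 176.382 ]
157 249/ 74 236/ 31 230/ 41 231/ 31 255/107 253/ 97 254/ 98 215/ 91 150/ 40 161/ 37 179/ 38 255/ 90 174/ 92  19/  1 159/ 34 182/ 63 241/134
159 251/112 252/106 215/ 60 224/ 39 255/ 91 253/100 253/102 255/100 131/ 29 185/ 39 239/ 43 255/102 255/109   0/ -9 244/127 245/130 249/121
161 253/102 253/ 98 254/ 97 253/101 254/ 99 253/103 253/ 97 255/ 88 129/ 26 186/ 41 235/ 41 249/128 255/101 236/135 238/127 245/125 251/118
163 253/103 253/ 95 253/ 99 253/106 253/100 254/ 86 254/ 93 253/105 124/ 22 175/ 37 238/ 44 138/ 72 240/128 237/132 229/127 245/128 252/120
165 253/ 98 253/100 253/106 254/ 90 254/ 90 253/102 251/110 252/111 255/113 130/ 31 240/ 42  49/ 18 236/129 234/127 229/127 255/ 96 221/126
167 253/104 254/ 92 254/ 9
[... 953 characters left out ...]

181 155/ 84 157/ 84 158/ 91 153/ 84 154/ 84 149/ 82 159/ 86 165/ 91 218/ 22 188/ 27 166/ 94 161/ 86 175/ 96 188/104 163/ 90 162/ 92 167/ 97
183 156/ 87 153/ 88 153/ 81 148/ 83 155/ 87 165/ 92 166/ 93 161/ 91 159/ 82 140/ 42 172/ 97 192/107 181/100 190/105 188/104 169/ 94 175/100
185 182/ 97 161/ 92 152/ 83 166/ 89 163/ 88 162/ 89 155/ 87 166/ 91 163/ 89 195/104 181/100 187/104 186/105 187/103 194/106 188/102 187/107
187 174/ 99 188/100 186/103 174/ 95 159/ 86 163/ 90 160/ 89 193/106 177/ 96 180/ 96 182/ 95 184/ 98 193/106 187/103 192/104 203/108 185/108
189 186/ 99 184/ 98 181/102 177/ 94 178/ 98 193/104 185/ 99 185/103 176/ 98 186/104 191/105 191/104 187/100 202/107 204/107 248/124 214/119
```

```bash
python3 - <<'E'
from kin import *
c=cur();rows(c,(c[0]+BR@[-.003,0,.007],c[1]),2);rows(c,(c[0]+BR@[0,.085,0],c[1]),10)
E
python3 -m jog '[{"linear":[0.007,0,-0.007],"angular":[0,0,0]},{"linear":[0.007,0,-0.007],"angular":[0,0,0]},{"linear":[0,0,0],"angular":[0,0,0]},{"linear":[0,0,0],"angular":[0,0,0]}]'
```

```text
n=2 lin [0.0066, 0.0, -0.0069] ang [0.0, 0.0, 0.0]  (row 4mm 0.0deg)
n=10 lin [-0.0, 0.0212, -0.0] ang [0.0, 0.0, 0.0]  (row 8mm 0.0deg)
t: 19.3
eef_pos: [0.4241, -0.0166, 0.224]
tcp_rot: [-3.142, -0.362, 2.758]
contact_force: [0.9, 0.3, -1.9]
opening: 0.0219
grip_force: 30.0
```

```bash
python3 -m jog '[{"linear":[0,0.021,0],"angular":[0,0,0]},{"linear":[0,0.021,0],"angular":[0,0,0]},{"linear":[0,0,0],"angular":[0,0,0]}]'
python3 -m jog '[{"linear":[0,0.021,0],"angular":[0,0,0]},{"linear":[0,0.021,0],"angular":[0,0,0]},{"linear":[0,0.021,0],"angular":[0,0,0]},{"linear":[0,0.021,0],"angular":[0,0,0]}]'
python3 -m jog '[{"linear":[0,0.021,0],"angular":[0,0,0]},{"linear":[0,0.021,0],"angular":[0,0,0]},{"linear":[0,0.021,0],"angular":[0,0,0]},{"linear":[0,0.021,0],"angular":[0,0,0]},{"linear":[0,0,0],"angular":[0,0,0]}]'
python3 - <<'E'
from kin import *
import pickle
c=cur();S=snap('side','s9.png');T=snap('top','t9.png');pickle.dump((T,S),open('s9.pkl','wb'))
B=c[1]@B_.T;o=c[0]-c[1][:,2]*G
for n,v in(('hand',[.0,0,0]),('bend',[-.16,0,0]),('ballc',[-.16,-.0475,0])):
    p=o+B@np.array(v);print(n,proj(T,p),proj(S,p),p)
def dump(s,p,w,st):
    u,v=proj(s,p).astype(int);b=s['pixels'].astype(int)
    for y in range(v-w,v+w+1,st): print(y,' '.join('%3d/%3d'%(b[y,x,0],b[y,x,0]-b[y,x,2]) for x in range(u-w,u+w+1,st)),' x0',u-w)
dump(S,o+B@np.array([-.16,-.026,0]),16,2)
E
```

```text
t: 19.6
eef_pos: [0.4309, -0.0001, 0.2237]
tcp_rot: [-3.141, -0.362, 2.759]
contact_force: [0.2, 0.2, -2.0]
opening: 0.022
grip_force: 30.0
t: 20.0
eef_pos: [0.4433, 0.0309, 0.2238]
tcp_rot: [-3.141, -0.362, 2.758]
contact_force: [-0.7, -0.2, -1.6]
opening: 0.0215
grip_force: 30.0
t: 20.5
eef_pos: [0.4559, 0.0621, 0.2237]
tcp_rot: [-3.141, -0.362, 2.759]
contact_force: [-0.8, 0.0, -2.0]
opening: 0.022
grip_force: 30.0
hand [230.8797 178.8694] [227.9653 174.8471] [0.4605 0.0603 0.2368]
bend [245.5595 152.7832] [212.3539 187.1304] [0.564  0.0186 0.1221]
ballc [258.9811 157.8082] [226.566  181.8884] [ 0.5463 -0.0255  0.1221]
168 253/102 253/103 253/100 253/104 255/105 209/ 60 140/ 28 182/ 40 237/ 41 238/ 44 196/102 254/104 255/110   0/ -6 190/113 255/122 243/128  x0 204
170 253/103 252/104 252/108 252/107 253/103 255/100 133/ 31 193/ 43 193/ 42 236/ 42  37/ 16 253/110 243/118 233/131 236/125 252/116 243/126  x0 204
172 250/114 252/105 253/ 98 254/ 93 254/ 92 255/ 98 124/ 22 147/ 33 232/ 48 239/ 45  12/ -1 242/135 235/134 235/122 230/130 229/126 245/125  x0 204
174 235/121 255/ 92 254/ 9
[... 1345 characters left out ...]
/ 99 179/101 190/102 185/101 182/101 188/104 183/101 173/ 97 182/ 97 184/102 180/101 178/ 99 176/ 96  x0 204
194 239/121 241/116 160/ 90 187/106 185/103 183/100 189/105 187/104 191/102 190/103 190/104 169/ 94 163/ 90 181/ 98 180/ 96 181/101 182/ 99  x0 204
196 236/115 241/119 177/101 185/104 192/109 189/106 188/103 188/102 188/109 184/105 168/ 91 178/ 96 170/ 91 189/102 192/107 188/101 189/104  x0 204
198 238/116 238/116 206/113 186/101 190/ 99 186/104 186/100 185/105 187/102 184/103 169/ 99 179/100 175/ 96 184/104 191/106 186/100 202/110  x0 204
200 237/119 239/115 218/116 191/105 181/101 186/ 98 184/105 187/103 187/105 180/ 98 189/103 172/ 93 184/ 99 206/109 207/109 202/110 251/122  x0 204
```

Run:
```python
from kin import *
c=cur();q=manip.state()['joint_positions']
M0=RR@np.array([[0,-1,0],[-1,0,0],[0,0,-1.]])
up=(np.array([.44,.09,.39]),c[1]);rows(c,up);q=chk(up,q)
via=(np.array([.46,.12,.39]),M0@Q('z',.7));rows(up,via);q=chk(via,q)
r=restp(.07);rows(via,r,9)
d=R.from_matrix(via[1].T@r[1]).as_rotvec()
for t in(.4,.6,.7,.8,.9,1): q=chk((via[0]+(r[0]-via[0])*t,via[1]@R.from_rotvec(d*t).as_matrix()),q)
```

```text
n=4 lin [0.0515, 0.013, -0.0916] ang [0.0, 0.0, 0.0]  (row 42mm 0.0deg)
  ik [ 0.4   0.12  0.11 -0.26 -1.82 -2.39] res 3.7e-29
n=11 lin [-0.0068, 0.0058, -0.0011] ang [0.0152, -0.0171, -0.0833]  (row 4mm 7.8deg)
  ik [ 0.67 -0.05 -0.11  0.   -1.5  -1.17] res 2.3e-24
n=9 lin [-0.0076, 0.0259, 0.0644] ang [0.0305, -0.0439, -0.0566]  (row 28mm 7.0deg)
  ik [ 0.79 -0.22 -0.52  0.06 -0.97 -0.99] res 1.5e-19
  ik [ 0.83 -0.27 -0.72  0.09 -0.68 -0.9 ] res 6.5e-20
  ik [ 0.85 -0.28 -0.82  0.09 -0.52 -0.84] res 2.3e-24
  ik [ 0.85 -0.27 -0.91  0.09 -0.35 -0.76] res 1.2e-18
  ik [ 0.85 -0.25 -0.97  0.03 -0.18 -0.63] res 1.6e-27
  ik [ 0.71 -0.17 -0.8  -0.53 -0.24  0.1 ] res 3.5e-21
```

```bash
python3 -m jog '[{"linear":[0.051,0.013,-0.092],"angular":[0,0,0]},{"linear":[0.051,0.013,-0.092],"angular":[0,0,0]},{"linear":[0.051,0.013,-0.092],"angular":[0,0,0]},{"linear":[0.051,0.013,-0.092],"angular":[0,0,0]},{"linear":[0,0,0],"angular":[0,0,0]}]'
python3 -m jog '[{"linear":[-0.007,0.006,-0.001],"angular":[0.015,-0.017,-0.083]},{"linear":[-0.007,0.006,-0.001],"angular":[0.015,-0.017,-0.083]},{"linear":[-0.007,0.006,-0.001],"angular":[0.015,-0.017,-0.083]},{"linear":[-0.007,0.006,-0.001],"angular":[0.015,-0.017,-0.083]},{"linear":[-0.007,0.006,-0.001],"angular":[0.015,-0.017,-0.083]},{"linear":[-0.007,0.006,-0.001],"angular":[0.015,-0.017,-0.083]},{"linear":[-0.007,0.006,-0.001],"angular":[0.015,-0.017,-0.083]},{"linear":[-0.007,0.006,-0.001],"angular":[0.015,-0.017,-0.083]},{"linear":[-0.007,0.006,-0.001],"angular":[0.015,-0.017,-0.083]},{"linear":[-0.007,0.006,-0.001],"angular":[0.015,-0.017,-0.083]}]'
python3 -m jog '[{"linear":[-0.007,0.006,-0.001],"angular":[0.015,-0.017,-0.083]},{"linear":[0,0,0],"angular":[0,0,0]}]'
python3 - <<'E'
from kin import *
c=cur();q=manip.state()['joint_positions'];print(q)
mid=restp(.09);mid=(mid[0]+[0,0,.0],mid[1])
rows(c,restp(.07),9);rows(c,restp(.085),9);chk(restp(.085),[.71,-.17,-.8,-.5,-.24,.1])
E
```

```text
t: 21.1
eef_pos: [0.4422, 0.0895, 0.3962]
tcp_rot: [3.136, -0.354, 2.761]
contact_force: [0.3, -0.6, -1.5]
opening: 0.022
grip_force: 30.0
t: 22.1
eef_pos: [0.4616, 0.1166, 0.3889]
tcp_rot: [3.116, -0.029, -2.199]
contact_force: [-0.6, 0.7, -1.7]
opening: 0.0219
grip_force: 30.0
t: 22.3
eef_pos: [0.4607, 0.1201, 0.3901]
tcp_rot: [3.138, 0.001, -2.072]
contact_force: [0.6, 0.6, -2.3]
opening: 0.0217
grip_force: 30.0
[ 0.6667 -0.0434 -0.1104 -0.0034 -1.5041 -1.1675]
n=9 lin [-0.0074, 0.026, 0.0645] ang [0.0306, -0.0438, -0.057]  (row 28mm 7.0deg)
n=9 lin [-0.0075, 0.0275, 0.0604] ang [0.0306, -0.0438, -0.057]  (row 27mm 7.0deg)
  ik [ 0.82 -0.23 -0.92 -0.27 -0.16 -0.23] res 2.6e-29
```

Seven full rows, then the remainder in slow thirds.

```bash
python3 -m jog '[{"linear":[-0.0074,0.026,0.0645],"angular":[0.0306,-0.0438,-0.057]},{"linear":[-0.0074,0.026,0.0645],"angular":[0.0306,-0.0438,-0.057]},{"linear":[-0.0074,0.026,0.0645],"angular":[0.0306,-0.0438,-0.057]},{"linear":[-0.0074,0.026,0.0645],"angular":[0.0306,-0.0438,-0.057]},{"linear":[-0.0074,0.026,0.0645],"angular":[0.0306,-0.0438,-0.057]},{"linear":[-0.0074,0.026,0.0645],"angular":[0.0306,-0.0438,-0.057]},{"linear":[-0.0074,0.026,0.0645],"angular":[0.0306,-0.0438,-0.057]},{"linear":[0,0,0],"angular":[0,0,0]}]'
python3 - <<'E'
from kin import *
c=cur();q=manip.state()['joint_positions'];print(q)
rows(c,restp(.07),10)
E
```

```text
t: 23.1
eef_pos: [0.4285, 0.1809, 0.202]
tcp_rot: [-2.672, 0.331, -1.354]
contact_force: [-0.1, -0.8, -3.9]
opening: 0.0217
grip_force: 30.0
[ 0.856  -0.2925 -0.9131  0.0998 -0.3855 -0.8009]
n=10 lin [-0.0025, 0.0038, 0.0122] ang [0.0066, -0.0091, -0.0118]  (row 5mm 1.5deg)
```

```bash
python3 -m jog '[{"linear":[-0.0025,0.0038,0.0122],"angular":[0.0066,-0.0091,-0.0118]},{"linear":[-0.0025,0.0038,0.0122],"angular":[0.0066,-0.0091,-0.0118]},{"linear":[-0.0025,0.0038,0.0122],"angular":[0.0066,-0.0091,-0.0118]},{"linear":[-0.0025,0.0038,0.0122],"angular":[0.0066,-0.0091,-0.0118]},{"linear":[-0.0025,0.0038,0.0122],"angular":[0.0066,-0.0091,-0.0118]},{"linear":[-0.0025,0.0038,0.0122],"angular":[0.0066,-0.0091,-0.0118]},{"linear":[-0.0025,0.0038,0.0122],"angular":[0.0066,-0.0091,-0.0118]},{"linear":[-0.0025,0.0038,0.0122],"angular":[0.0066,-0.0091,-0.0118]},{"linear":[-0.0025,0.0038,0.0122],"angular":[0.0066,-0.0091,-0.0118]},{"linear":[-0.0025,0.0038,0.0122],"angular":[0.0066,-0.0091,-0.0118]}]'
python3 -m jog '[{"linear":[0,0,0],"angular":[0,0,0]},{"linear":[0,0,0],"angular":[0,0,0]}]'
python3 - <<'E'
from kin import *
c=cur();q=manip.state()['joint_positions'];print(q);rows(c,restp(.07),3)
E
```

```text
t: 24.1
eef_pos: [0.436, 0.2155, 0.1666]
tcp_rot: [-2.481, 0.357, -1.104]
contact_force: [-0.3, -2.4, -2.2]
opening: 0.0217
grip_force: 30.0
t: 24.3
eef_pos: [0.4376, 0.2131, 0.1667]
tcp_rot: [-2.48, 0.356, -1.11]
contact_force: [-0.2, -1.2, -2.1]
opening: 0.0218
grip_force: 30.0
[ 0.7267 -0.1748 -0.8081 -0.4732 -0.2301  0.0338]
n=3 lin [0.0027, 0.0079, 0.0016] ang [-0.001, -0.0, -0.0008]  (row 3mm 0.1deg)
```

```bash
python3 -m jog '[{"linear":[0.0027,0.0079,0.0016],"angular":[-0.001,0,-0.001]},{"linear":[0.0027,0.0079,0.0016],"angular":[-0.001,0,-0.001]},{"linear":[0.0027,0.0079,0.0016],"angular":[-0.001,0,-0.001]},{"linear":[0,0,0],"angular":[0,0,0]},{"linear":[0,0,0],"angular":[0,0,0]}]'
python3 - <<'E'
from kin import *
import pickle
S0=pickle.load(open('s0.pkl','rb'))
def meas(s,bend,ball,sh):
    # steel mask inside ROI, minimal-area points: finger line and shaft line fit
    b=s['pixels'].astype(int);m=((b.max(2)-b.min(2))<50)&(b.max(2)>80)
    a=np.array([proj(s,bend),proj(s,ball),proj(s,sh)]);lo=a.min(0)-8;hi=a.max(0)+8
    M=np.zeros_like(m);M[int(lo[1]):int(hi[1]),int(lo[0]):int(hi[0])]=1
    n,L,st,ce=cv2.connectedComponentsWithStats((m&M).astype(np.uint8))
    k=1+np.argmax(st[1:,4]);ys,xs=np.nonzero(L==k);print(st[k],ce[k])
    out=[]
    for P,Q_ in((a[0],a[2]),(a[0],a[1])):
        u=(Q_-P)/np.linalg.norm(Q_-P);w=np.c_[xs,ys]-P;al=w@u;pe=w@np.array([-u[1],u[0]])
        sel=(al>.3*np.linalg.norm(Q_-P))&(al<.9*np.linalg.norm(Q_-P))&(abs(pe)<7)
        out.append(np.round([pe[sel].mean(),np.polyfit(al[sel],pe[sel],1)[0]],3))
    print('perp offset,slope: shaft',out[0],'finger',out[1],a.round(1).tolist())
c=cur();rows(c,restp(.07),1);rows(c,restp(0),8)
B=c[1]@B_.T;o=c[0]-c[1][:,2]*G;f=lambda *v:o+B@np.array(v)
for n in('top','side'):
    s=snap(n,n+'10.png');print(n);meas(s,f(-.16,0,0),f(-.16,-.0475,0),f(-.09,0,0))
print('home ref');h=lambda *v:SEAT+RREST@np.array(v)
for n in('top','side'): meas(S0[n],h(-.16,0,0),h(-.16,-.0475,0),h(-.09,0,0))
E
```

```text
t: 24.8
eef_pos: [0.4306, 0.2096, 0.1575]
tcp_rot: [-2.482, 0.35, -1.101]
contact_force: [-0.3, -0.4, -2.5]
opening: 0.0217
grip_force: 30.0
n=1 lin [-0.0001, -0.005, -0.0003] ang [-0.0002, 0.0004, 0.0038]  (row 2mm 0.3deg)
n=8 lin [0.0092, -0.0006, 0.0198] ang [-0.0, 0.0, 0.0005]  (row 9mm 0.0deg)
top
[131 192  29  16 103] [142.3495 201.3592]
perp offset,slope: shaft [ 0.47  -0.023] finger [-0.414  0.034] [[137.8, 205.5], [132.8, 192.6], [159.6, 200.5]]
side
[147 254  40  27 244] [166.5943 267.9344]
perp offset,slope: shaft [0.823 0.006] finger [1.709 0.014] [[165.5, 278.7], [148.6, 264.6], [183.3, 256.4]]
home ref
[134 181  27  15  77] [144.1948 189.8052]
perp offset,slope: shaft [-0.09   0.013] finger [-0.331 -0.008] [[140.3, 194.4], [135.7, 181.8], [161.2, 189.7]]
[135 266  39  26 224] [154.7366 279.6607]
perp offset,slope: shaft [ 1.14  -0.014] finger [-0.918  0.002] [[154.0, 288.1], [137.9, 274.8], [171.5, 266.6]]
```

The pole is still within about 4 mm of its original position in the grip, so I'll lower it into the saddles.

```bash
python3 -m jog '[{"linear":[0.0092,-0.0006,0.0195],"angular":[0,0,0.0005]},{"linear":[0.0092,-0.0006,0.0195],"angular":[0,0,0.0005]},{"linear":[0.0092,-0.0006,0.0195],"angular":[0,0,0.0005]},{"linear":[0.0092,-0.0006,0.0195],"angular":[0,0,0.0005]},{"linear":[0.0092,-0.0006,0.0195],"angular":[0,0,0.0005]},{"linear":[0.0092,-0.0006,0.0195],"angular":[0,0,0.0005]},{"linear":[0,0,0],"angular":[0,0,0]}]'
python3 -m jog '[{"linear":[0.0046,-0.0003,0.0097],"angular":[0,0,0.0005]},{"linear":[0.0046,-0.0003,0.0097],"angular":[0,0,0.0005]},{"linear":[0.0046,-0.0003,0.0097],"angular":[0,0,0]},{"linear":[0,0,0],"angular":[0,0,0]},{"linear":[0,0,0],"angular":[0,0,0]}]'
python3 - <<'E'
from kin import *
c=cur();rows(c,restp(0),1);g=np.load('grasp.npz');rows(c,(g['p'],g['M']),1)
E
```

```text
t: 25.6
eef_pos: [0.4616, 0.2157, 0.1154]
tcp_rot: [-2.484, 0.354, -1.106]
contact_force: [-0.2, -0.3, -1.1]
opening: 0.0218
grip_force: 30.0
t: 26.1
eef_pos: [0.4692, 0.217, 0.106]
tcp_rot: [-2.482, 0.353, -1.106]
contact_force: [1.2, -0.2, -1.4]
opening: 0.0221
grip_force: 30.0
n=1 lin [0.0043, 0.0017, 0.0122] ang [-0.0009, -0.0001, 0.0002]  (row 5mm 0.1deg)
n=1 lin [0.0037, 0.001, 0.0124] ang [-0.0018, -0.0007, -0.0013]  (row 5mm 0.2deg)
```

```bash
python3 -m jog '[{"linear":[0.002,0.001,0.005],"angular":[0,0,0]},{"linear":[0.002,0,0.005],"angular":[0,0,0]},{"linear":[0,0,0],"angular":[0,0,0]},{"linear":[0,0,0],"angular":[0,0,0]}]'
python3 -m jog '[{"linear":[0,0,0],"angular":[0,0,0]},{"linear":[0,0,0],"angular":[0,0,0]},{"linear":[0,0,0],"angular":[0,0,0]},{"linear":[0,0,0],"angular":[0,0,0]},{"linear":[0,0,0],"angular":[0,0,0]},{"linear":[0,0,0],"angular":[0,0,0]},{"linear":[0,0,0],"angular":[0,0,0]},{"linear":[0,0,0],"angular":[0,0,0]}]' 1
python3 - <<'E'
from kin import *
c=cur();rows(c,(c[0]-RREST[:,2]*.07,c[1]),8)
E
```

```text
t: 26.5
eef_pos: [0.4715, 0.2176, 0.1026]
tcp_rot: [-2.481, 0.353, -1.106]
contact_force: [0.4, -3.9, 4.7]
opening: 0.0216
grip_force: 30.0
t: 27.3
eef_pos: [0.4705, 0.2178, 0.1018]
tcp_rot: [-2.483, 0.354, -1.106]
contact_force: [0.1, 0.5, 0.5]
opening: 0.0805
grip_force: 0.0
n=8 lin [-0.0093, -0.0, -0.0198] ang [0.0, 0.0, 0.0]  (row 9mm 0.0deg)
```

```bash
python3 -m jog '[{"linear":[-0.0093,0,-0.0198],"angular":[0,0,0]},{"linear":[-0.0093,0,-0.0198],"angular":[0,0,0]},{"linear":[-0.0093,0,-0.0198],"angular":[0,0,0]},{"linear":[-0.0093,0,-0.0198],"angular":[0,0,0]},{"linear":[-0.0093,0,-0.0198],"angular":[0,0,0]},{"linear":[-0.0093,0,-0.0198],"angular":[0,0,0]},{"linear":[-0.0093,0,-0.0198],"angular":[0,0,0]},{"linear":[-0.0093,0,-0.0198],"angular":[0,0,0]},{"linear":[0,0,0],"angular":[0,0,0]}]' 1
python3 -m jog '[{"linear":[0.0016,-0.0096,-0.0226],"angular":[-0.0101,0.0146,0.019]},{"linear":[0.0016,-0.0096,-0.0226],"angular":[-0.0101,0.0146,0.019]},{"linear":[0.0016,-0.0096,-0.0226],"angular":[-0.0101,0.0146,0.019]},{"linear":[0.0016,-0.0096,-0.0226],"angular":[-0.0101,0.0146,0.019]},{"linear":[0.0016,-0.0096,-0.0226],"angular":[-0.0101,0.0146,0.019]},{"linear":[0.0016,-0.0096,-0.0226],"angular":[-0.0101,0.0146,0.019]},{"linear":[0,0,0],"angular":[0,0,0]}]'
python3 -m jog '[{"linear":[0.0047,-0.0288,-0.0678],"angular":[-0.0304,0.0439,0.0569]},{"linear":[0.0047,-0.0288,-0.0678],"angular":[-0.0304,0.0439,0.0569]},{"linear":[0.0047,-0.0288,-0.0678],"angular":[-0.0304,0.0439,0.0569]},{"linear":[0.0047,-0.0288,-0.0678],"angular":[-0.0304,0.0439,0.0569]},{"linear":[0.0047,-0.0288,-0.0678],"angular":[-0.0304,0.0439,0.0569]},{"linear":[0.0047,-0.0288,-0.0678],"angular":[-0.0304,0.0439,0.0569]},{"linear":[0.0047,-0.0288,-0.0678],"angular":[-0.0304,0.0439,0.0569]},{"linear":[0,0,0],"angular":[0,0,0]}]'
python3 - <<'E'
from kin import *
c=cur();t=down(.30,-.45,.40,-2.6);rows(c,down(.43,-.15,.40,-2.1),8);rows(down(.43,-.15,.4,-2.1),t,9)
E
```

```text
t: 28.2
eef_pos: [0.4303, 0.21, 0.1598]
tcp_rot: [-2.482, 0.354, -1.104]
contact_force: [-0.9, 0.1, -0.5]
opening: 0.0874
grip_force: 0.0
t: 28.9
eef_pos: [0.4321, 0.1804, 0.204]
tcp_rot: [-2.639, 0.332, -1.319]
contact_force: [0.2, 1.1, 0.3]
opening: 0.0876
grip_force: 0.0
t: 29.7
eef_pos: [0.459, 0.1165, 0.397]
tcp_rot: [-3.128, 0.011, -2.053]
contact_force: [0.6, -0.8, -1.0]
opening: 0.0875
grip_force: 0.0
n=8 lin [0.0773, -0.0322, -0.0012] ang [-0.001, 0.0009, 0.0037]  (row 34mm 0.4deg)
n=9 lin [0.0864, -0.0308, -0.0] ang [-0.0, -0.0, 0.0354]  (row 37mm 3.2deg)
```

Now clear the arm and check both results numerically.

```bash
python3 -m jog '[{"linear":[0.077,-0.032,-0.001],"angular":[0,0,0.004]},{"linear":[0.077,-0.032,-0.001],"angular":[0,0,0.004]},{"linear":[0.077,-0.032,-0.001],"angular":[0,0,0.004]},{"linear":[0.077,-0.032,-0.001],"angular":[0,0,0.004]},{"linear":[0.077,-0.032,-0.001],"angular":[0,0,0.004]},{"linear":[0.077,-0.032,-0.001],"angular":[0,0,0.004]},{"linear":[0.077,-0.032,-0.001],"angular":[0,0,0.004]},{"linear":[0.077,-0.032,-0.001],"angular":[0,0,0.004]}]'
python3 -m jog '[{"linear":[0.086,-0.031,0],"angular":[0,0,0.035]},{"linear":[0.086,-0.031,0],"angular":[0,0,0.035]},{"linear":[0.086,-0.031,0],"angular":[0,0,0.035]},{"linear":[0.086,-0.031,0],"angular":[0,0,0.035]},{"linear":[0.086,-0.031,0],"angular":[0,0,0.035]},{"linear":[0.086,-0.031,0],"angular":[0,0,0.035]},{"linear":[0.086,-0.031,0],"angular":[0,0,0.035]},{"linear":[0.086,-0.031,0],"angular":[0,0,0.035]},{"linear":[0,0,0],"angular":[0,0,0]},{"linear":[0,0,0],"angular":[0,0,0]}]'
python3 - <<'E'
from kin import *
import pickle
S0=pickle.load(open('s0.pkl','rb'))
mk=lambda s:(np.ptp(s['pixels'].astype(int),axis=2)<60)&(s['pixels'].max(2)>80)
for n in('top','side'):
    s=snap(n,n+'11.png')
    r0,r1,c0,c1=(175,205,130,165) if n=='top' else (255,305,130,178)
    for t,q in(('before',S0[n]),('after',s)):
        m=mk(q)[r0:r1,c0:c1].astype(np.uint8);k,L,st,ce=cv2.connectedComponentsWithStats(m);i=1+np.argmax(st[1:,4]);print(n,t,'hook blob',st[i]+[c0,r0,0,0,0],ce[i]+[c0,r0])
    d=np.abs(s['pixels'].astype(int)-S0[n]['pixels']).max(2)
    x0,y0,w,h=(165,155,55,55) if n=='top' else (150,205,75,90)
    print('rest diff frac',(d[y0:y0+h,x0:x0+w]>45).mean())
    u,v=proj(s,eye(0)).astype(int);m=mk(s)[v-18:v+19,u-18:u+19];ys,xs=np.nonzero(m)
    k,L,st,ce=cv2.connectedComponentsWithStats(m.astype(np.uint8));print('eye blobs',[(a[:5].tolist(),(b+[u-18,v-18]).round(1).tolist()) for a,b in zip(st[1:],ce[1:]) if a[4]>8],u-18,v-18)
    for a in(0,.06,.15):print('pred',a,proj(s,eye(a)))
    # slat (dark) pixels inside box mouth
    ctr=HINGE+BR@[-.065,0,.004];p=s['pixels'];uu,vv=proj(s,ctr).astype(int);print('lid mean',p[vv-8:vv+9,uu-8:uu+9].reshape(-1,3).mean(0),p[vv-8:vv+9,uu-8:uu+9].reshape(-1,3).std(0))
E
```

```text
t: 30.5
eef_pos: [0.4262, -0.1507, 0.3964]
tcp_rot: [-3.128, 0.015, -2.1]
contact_force: [0.4, -0.2, 0.3]
opening: 0.0873
grip_force: 0.0
t: 31.5
eef_pos: [0.3191, -0.4201, 0.3932]
tcp_rot: [-3.135, 0.019, -2.542]
contact_force: [0.3, 0.3, 0.8]
opening: 0.0875
grip_force: 0.0
top before hook blob [134 181  27  15  96] [144.8958 189.9271]
top after hook blob [134 180  28  16 106] [145.0566 189.7453]
rest diff frac 0.007272727272727273
eye blobs [([15, 11, 8, 15, 43], [277.0, 161.9]), ([34, 28, 3, 9, 27], [294.0, 177.0])] 259 145
pred 0 [277.3511 163.1015]
pred 0.06 [277.531  162.3851]
pred 0.15 [277.9402 160.9428]
lid mean [215.5156 172.9896 112.4152] [6.4808 6.3215 4.5214]
side before hook blob [135 266  39  26 231] [154.6797 279.5974]
side after hook blob [136 266  39  25 228] [155.1623 278.9561]
rest diff frac 0.04340740740740741
eye blobs [([13, 12, 11, 17, 106], [244.2, 174.8])] 226 155
pred 0 [244.005  173.7067]
pred 0.06 [243.8344 170.7408]
pred 0.15 [243.3735 166.0542]
lid mean [241.0969 201.2215 125.8374] [11.1525 15.4774 11.3496]
```

```bash
python3 -c "
from plant import manip
print(manip.close_job())"
```

```text
the job is handed in; nothing more can be done
None
```

The job is handed in, with no verdict returned: by final camera measurements, the flap is shut (drawn by the finger in the eye), the pole is back in its saddles within about 1 px of its start, and the arm is clear of everything; I did not re-measure the bystanders.

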